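# Set out the clean sample jars on the drying board

## Task

Set out the clean sampling kit on the white drying board: stand the tall jar in the middle of the square pad and the short jar in the middle of the round pad, close each jar with the rubber stopper that fits it, pushed in as far as its flange, and stand the steel cup upright on the board midway between the two jars, on the board's centre. Do not shift or knock over the capped bottle and the brass fitting.

Things in the scene. Friction and masses are not known exactly. Their poses are not given: they have to be found in the camera images.
- board: White plastic drying board fixed on the bench, 120 (its x) by 340 (its y) mm, 8 mm thick. Origin at the centre of its underside, z up; top 8 mm above the origin. The two pads lie on it, centred 120 mm either side of its centre along its long (y) axis; which pad is at which end changes. The cup's place is the bare middle of the board, over the origin.
- square_pad: Dark steel square pad, 90 x 90 mm, 5 mm thick, fixed on one end of the board. Origin at the centre of its underside, z up; its top is 5 mm above the origin (13 mm above the bench).
- round_pad: Round cork pad, 90 mm in diameter, 5 mm thick, fixed on the other end of the board. Origin at the centre of its underside, z up; its top is 5 mm above the origin (13 mm above the bench).
- tall_jar: Tall narrow open jar of amber glass, straight-sided, 46 mm outside diameter, 110 mm high, walls 5 mm (mouth 36 mm inside), about 0.16 kg. Stands upright on the bench at the start. Origin at the centre of its underside, z up.
- short_jar: Short wide open jar of amber glass, straight-sided, 62 mm outside diameter, 65 mm high, walls 5 mm (mouth 52 mm inside), about 0.17 kg. Stands upright on the bench at the start. Origin at the centre of its underside, z up.
- narrow_stopper: Small black rubber stopper (rigid, 0.03 kg) for the tall jar, 50 mm high, upright on its plug. From below: tapered plug, 24-28 mm diameter, 16 mm high; flange, 44 mm diameter, 8 mm thick; round grip, 20 mm diameter, 26 mm high. Origin at the centre of its underside, z up. Seated, the flange rests on the rim and its origin is 94 mm above the jar's; 4 mm play all round.
- wide_stopper: Large black rubber stopper (rigid, 0.06 kg) for the short jar, 50 mm high, upright on its plug. From below: tapered plug, 38-44 mm diameter, 16 mm high; flange, 60 mm diameter, 8 mm thick; round grip, 30 mm diameter, 26 mm high. Origin at the centre of its underside, z up. Seated, the flange rests on the rim and its origin is 49 mm above the jar's; 4 mm play all round.
- cup: Open cup of bare steel without a handle, 58 mm across at the rim, slightly narrower towards the foot, 60 mm high, wall 3 mm, about 0.12 kg. Stands upright on the bench at the start. Origin at the centre of its underside, z up.
- capped_bottle: Bystander: small closed white plastic bottle, 44 mm in diameter, 100 mm high, loose, standing on the bench. Origin at the centre of its underside. To be left where it is.
- fitting: Bystander: brass hose fitting, a 36 x 36 x 16 mm block with an upright round spigot (24 mm diameter, top at 44 mm), loose on the bench. Origin at the centre of its underside. To be left where it is.
Things that resemble listed ones, but are neither listed nor needed, are in the scene too. What is shaped like the narrow_stopper but red is not meant.

How it is judged (in metres and radians):
At the end, for the whole second after the job is handed in: Tall jar within 13 mm of the square pad's centre, short jar within 13 mm of the round pad's, each closed by its own seated stopper (10 mm off-centre, 4 mm in height), cup on the board within 14 mm of its centre on each axis; all upright within 0.12 rad, released and at rest (horizontal distance between tall_jar and square_pad below 0.013 m and z of tall_jar in the frame of square_pad between 0.001 and 0.009 m and horizontal distance between short_jar and round_pad below 0.013 m and z of short_jar in the frame of round_pad between 0.001 and 0.009 m and horizontal distance between narrow_stopper and tall_jar below 0.01 m and z of narrow_stopper in the frame of tall_jar between 0.09 and 0.098 m and horizontal distance between wide_stopper and short_jar below 0.01 m and z of wide_stopper in the frame of short_jar between 0.045 and 0.053 m and x of cup in the frame of board between -0.014 and 0.014 m and y of cup in the frame of board between -0.014 and 0.014 m and z of cup in the frame of board between 0.004 and 0.012 m and angle between each of tall_jar, short_jar, narrow_stopper, wide_stopper, cup's own z axis and vertical below 0.12 rad and linear speed of each of tall_jar, short_jar, narrow_stopper, wide_stopper, cup below 0.02 m/s); the robot touches nothing.
It fails at once if the capped bottle or the brass fitting was moved by more than 20 mm or tipped over (distance of any of capped_bottle, fitting from where it was at the start of the episode above 0.02 m or angle between any of capped_bottle, fitting's own z axis and vertical above 0.4 rad).
It also fails if it takes over 125 s, if anything falls off the work surface, if the arm or the gripper's body presses on something with over 40 N, if the wrist force passes 120 N, or if a joint passes its speed limit or range.

## Robot

A 6-joint arm with a two-finger parallel gripper is mounted at the origin on the work surface. World frame = base frame: x ahead of the robot, y to its left, z up, the work surface at z = 0. Lengths are in mm, angles in rad, forces in N, time in s.
With the tool pointing down it reaches from about 275 to 750 mm from the base axis. Payload 10.2 kg.
Tool frame: the origin (TCP) lies midway between the tips of the shut fingers; the grasp point (between the pads) lies 19 mm behind it; z points along the fingers, y is the direction in which the jaws open and shut (so a half turn about z gives the same grasp; the last joint's range is limited). The gripper opens to 85 mm and grips with 20 to 120 N. Pads are 22 mm wide; open, the fingers measure 114 mm over their backs; the gripper's body (76 mm by 85 mm) begins 54 mm behind the grasp point. The pads swing forward as they close: fully open they stand 13 mm farther back than shut.
Start: joints at [-1.359, 0.313, 1.498, -0, 1.331, -0.223], TCP at [221.134, -476.163, 210.494] pointing down, gripper open.
Joint ranges: [-2.94, 2.94], [-0.97, 2.17], [0.19, 2.56], [-1.23, 4.37], [0.02, 3.11], [-2.88, 2.88]. Speed limits (rad/s): [2.39, 2.39, 3.01, 3.14, 3.14, 3.14].

## Interface

Orientations are given as a unit quaternion [w, x, y, z].
In Python, from rig import ctrl gives the robot as it stands.
- The arm moves only by the tool carry_out, never from a script. Its argument "plan" is a list of rows, each a list of 3 entries, a list of its own where there are three numbers: the finger opening in mm, from 0 to 85.4, then the shift along the tool's x, y, z in mm, then the turn, a rotation vector about the tool's x, y, z in units of 6 degrees (1.0 is 6 degrees). In form: [[grip, [x, y, z], [ax, ay, az]], ...]. A call has 1 to 20 rows; each row shifts and turns the commanded pose from where the row before left it, along the tool's axes as they then stand; what a row does not reach is not made up. A row lasts 1/12 s, in which the tool goes at most 41.7 mm and 7.16 degrees, less where a joint would pass 70% of its speed; a pose out of reach is approached as far as the arm can. A call with a gripper value outside its range is refused whole. The fingers move at their own pace and stop on an object; "grip_force" is the grip in N (left out, the last holds). Time passes only in rows, so rows that do not move let the fingers close. It gives the time, the measured TCP pose, the force and the opening at its end, in the units of the state.
- ctrl.sense(): the state, without advancing time (a new reading comes with each control period).
- ctrl.capture(name): name is "scene" or "top"; returns a dict with "color" (480x640x3 uint8, blue, green, red), "range_z" (480x640 float32, mm along the optical axis (not along the pixel's ray), 0 where there is no reading), "fx", "fy", "cx", "cy" (pixels), "cam_to_world" (4x4, takes a point from camera to world coordinates). Camera axes: x right, y up, looking along -z (the intrinsics and any distortion apply to the point x, -y, -z); pixel columns grow to the right and rows downward; lengths in mm; the calibration is good to about 2 mm. A picture is of the moment at which its call begins.
- ctrl.finish_job(): hands the job in, once; it reports no verdict.
The state is a dict: "time_s": time; "joints": joint angles; "dq": joint speeds; "tau": joint torques, N m; "eef_pos": TCP position; "ee_rot": TCP orientation; "force": force on the tool from outside, world axes, zero at the start; "wrist_torque": the same for the moment, N m; "grip_width": opening from 0.0 (shut) to 1.0 (fully open).
Only numpy, scipy, OpenCV 4.12 (cv2) and the standard library are available. Lean on these libraries where they do the work, as an engineer would, in place of code of your own. Each camera call takes 0.05 s, during which the arm holds its last target.

## Working session

There is one attempt and no reset: what is moved stays moved. The work goes in short steps, Python scripts to look and compute and a tool call to move; the robot and the scene stay as the last step left them, time stands still between calls to the robot, and variables do not carry over. Pictures are saved under pics/ and viewed, and the job is handed in when it is done.

Besides the shell and the picture viewer there is one more tool, called in YAML: its name, and indented under it one key for each argument. carry_out: Moves the arm, as the interface text tells. Its arguments: {"type":"object","properties":{"plan":{"type":"array"},"grip_force":{"type":"number"}},"required":["plan"]}

```bash
ls; mkdir -p pics; python3 - <<'E'
from rig import ctrl
import cv2,numpy as np
print(ctrl.sense())
for n in("scene","top"):
    c=ctrl.capture(n); cv2.imwrite(f"pics/{n}0.png",c["color"]); np.savez(f"{n}0.npz",**c)
    print(n,c["fx"],c["fy"],c["cx"],c["cy"],np.round(c["cam_to_world"],4).tolist(),[k for k in c], (c["range_z"]>0).mean())
E
```

```text
pics
{'time_s': 0.0, 'joints': array([-1.35939318e+00,  3.13460461e-01,  1.49844952e+00,  1.93325804e-05,
        1.33099164e+00, -2.23410108e-01]), 'dq': array([-0.00018226,  0.00085833, -0.00136993, -0.00048216, -0.00067936,
       -0.00041245]), 'tau': array([-2.59785345e-03, -4.12266612e+01, -2.59745049e+01, -3.30396506e-04,
        4.21993987e-03,  4.40717798e-06]), 'eef_pos': array([ 221.07926145, -475.86774595,  209.92506017]), 'ee_rot': array([-6.54411135e-04,  9.76460405e-01,  2.15695733e-01,  1.33171390e-05]), 'force': array([ 0.30487144, -0.54805897, -0.10126964]), 'wrist_torque': array([-0.0192677 , -0.03893687, -0.03118164]), 'grip_width': 0.9995668659290543}
scene 536.047548212653 536.047548212653 314.22130973134404 248.9830549892632 [[0.3323, -0.6344, 0.698, 1330.4005], [0.943, 0.2397, -0.231, -272.3095], [-0.0208, 0.7349, 0.6778, 828.9288], [0.0, 0.0, 0.0, 1.0]] ['color', 'range_z', 'fx', 'fy', 'cx', 'cy', 'cam_to_world'] 0.995986328125
top 479.46425468968914 479.46425468968914 317.1994607021681 240.9170758156862 [[-0.0167, 0.993, -0.1172, 383.2284], [-0.9999, -0.0167, 0.0009, 3.8294], [-0.001, 0.1172, 0.9931, 1366.325], [0.0, 0.0, 0.0, 1.0]] ['color', 'range_z', 'fx', 'fy', 'cx', 'cy', 'cam_to_world'] 0.9959700520833333
```

View pics/scene0.png

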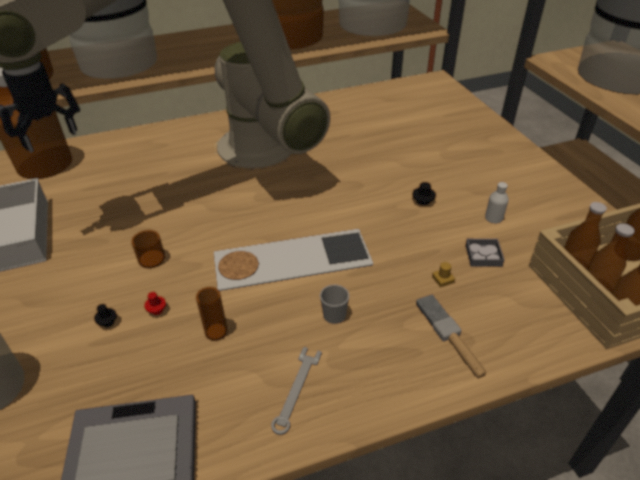

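View pics/top0.png

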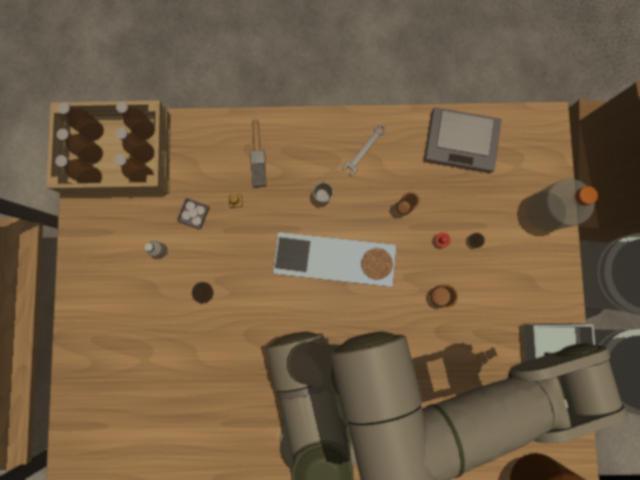

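The scene view shows the tall jar at (212,313), the short jar at (149,248), the cup at (335,303) and the red stopper at (155,303). There are two black stoppers, at (105,315) and (424,195). The round pad is at (238,265) and the square pad at (345,248). The fitting is at (444,273) and the bottle at (497,205). Next I'll measure these and enlarge crops of the stoppers.

```bash
cat > h.py <<'E'
import numpy as np,cv2
def cloud(c):
    r=np.asarray(c["range_z"],float); v,u=np.mgrid[0:480,0:640]
    x=(u-c["cx"])/c["fx"]*r; y=(v-c["cy"])/c["fy"]*r
    M=np.asarray(c["cam_to_world"])
    P=np.stack([x,-y,-r],-1)@M[:3,:3].T+M[:3,3]
    P[r==0]=np.nan
    return P
def ray(c,u,v,z):
    M=np.asarray(c["cam_to_world"]); d=M[:3,:3]@np.array([(u-c["cx"])/c["fx"],-(v-c["cy"])/c["fy"],-1]); o=M[:3,3]
    return o+d*(z-o[2])/d[2]
def proj(c,p):
    M=np.asarray(c["cam_to_world"]); q=M[:3,:3].T@(np.asarray(p,float)-M[:3,3])
    return c["cx"]+c["fx"]*q[0]/-q[2], c["cy"]-c["fy"]*q[1]/-q[2]
E
python3 - <<'E'
from h import *
T=np.load("top0.npz");S=np.load("scene0.npz")
for n,c in(("top",T),("scene",S)):
    P=cloud(c); z=P[...,2]
    b=np.abs(z)<15
    print(n,"bench z",np.nanmedian(z[b]))
    m=((z>11)&(z<160)&(P[...,0]>180)&(P[...,0]<800)&(abs(P[...,1])<560)).astype(np.uint8)
    k,l,st,ce=cv2.connectedComponentsWithStats(m)
    for i in range(1,k):
        if st[i,4]<25: continue
        q=P[l==i]; zt=np.percentile(q[:,2],97)
        t=q[q[:,2]>zt-5]
        print(np.round(ce[i]),st[i,4],"ztop %.1f"%zt,"mid xy",np.round((q[:,:2].max(0)+q[:,:2].min(0))/2),"ext",np.round(np.ptp(q[:,:2],axis=0)),"topmid",np.round((t[:,:2].max(0)+t[:,:2].min(0))/2),np.round(np.ptp(t[:,:2],axis=0)))
ts=cv2.imread("pics/scene0.png");tt=cv2.imread("pics/top0.png")
cr=lambda im,u,v,h=24:cv2.resize(im[v-h:v+h,u-h:u+h],(260,260),interpolation=cv2.INTER_CUBIC)
cv2.imwrite("pics/stop.png",cv2.convertScaleAbs(np.vstack([np.hstack([cr(ts,105,315),cr(ts,155,303),cr(ts,424,195)]),np.hstack([cr(tt,477,240),cr(tt,442,240),cr(tt,203,292)])]),alpha=2))
E
```

```text
top bench z 0.9856808316067145
[144. 171.] 2000 ztop 137.8 mid xy [745. 494.] ext [110. 132.] topmid [762. 499.] [75. 30.]
[465. 158.] 1197 ztop 34.1 mid xy [ 769. -415.] ext [ 63. 205.] topmid [ 770. -411.] [ 60. 196.]
[258. 169.] 442 ztop 24.8 mid xy [752. 170.] ext [95. 45.] topmid [753. 169.] [94. 41.]
[323. 190.] 207 ztop 63.9 mid xy [676. -16.] ext [58. 56.] topmid [676. -16.] [58. 56.]
[408. 203.] 352 ztop 113.1 mid xy [ 638. -248.] ext [46. 46.] topmid [ 640. -248.] [43. 44.]
[235. 200.] 152 ztop 48.7 mid xy [665. 235.] ext [35. 38.] topmid [664. 235.] [18. 20.]
[193. 212.] 325 ztop 26.2 mid xy [631. 356.] ext [86. 87.] topmid [632. 356.] [84. 87.]
[442. 239.] 192 ztop 53.1 mid xy [ 540. -351.] ext [42. 45.] topmid [ 540. -350.] [17. 18.]
[477. 239.] 193 ztop 53.4 mid xy [ 538. -447.] ext [42. 44.] topmid [ 539. -447.] [17. 19.]
[292. 254.] 893 ztop 19.1 mid xy [507.  69.] ext [109. 108.] topmid [504.  71.] [102.  97.]
[156. 248.] 290 ztop 103.1 mid xy [526. 449.] ext [43. 42.] topmid [525. 450.] [19. 21.]
[377. 263.] 747 ztop 19.4 mid xy [ 474. -165.] ext [102.  94.] topmid 
[... 904 characters left out ...]
 [ 477. -164.] ext [103.  96.] topmid [ 479. -166.] [99. 94.]
[444. 273.] 319 ztop 46.2 mid xy [666. 233.] ext [39. 38.] topmid [667. 234.] [23. 24.]
[334. 301.] 874 ztop 61.6 mid xy [676. -17.] ext [59. 57.] topmid [676. -17.] [59. 57.]
[212. 312.] 1224 ztop 111.9 mid xy [ 640. -249.] ext [48. 46.] topmid [ 639. -250.] [46. 45.]
[155. 302.] 363 ztop 52.8 mid xy [ 542. -352.] ext [41. 43.] topmid [ 540. -352.] [21. 18.]
[436. 313.] 789 ztop 22.8 mid xy [753. 169.] ext [94. 46.] topmid [753. 169.] [94. 46.]
[105. 315.] 394 ztop 53.0 mid xy [ 539. -448.] ext [44. 42.] topmid [ 538. -448.] [20. 18.]
[124. 414.] 2721 ztop 33.3 mid xy [ 768. -418.] ext [ 64. 206.] topmid [ 770. -418.] [ 59. 198.]
```

View pics/stop.png

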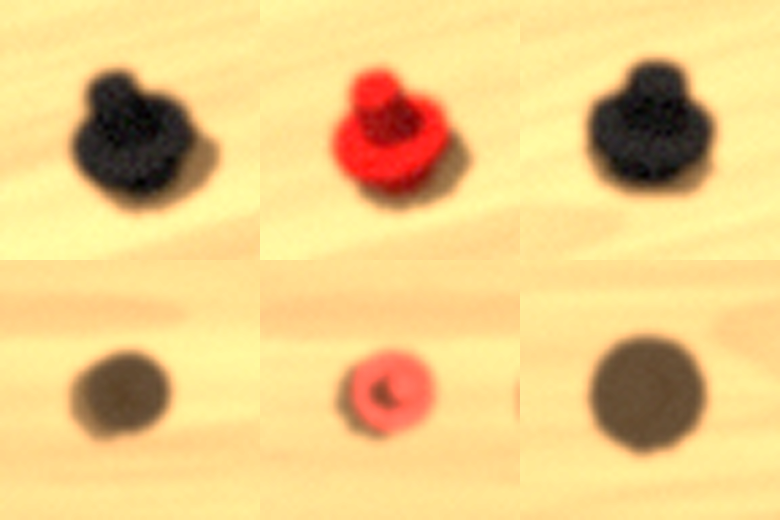

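There are three candidates in the scene view. The black stopper at (105,315) has a flange of about 43 mm, so it is the narrow stopper. The red one at (155,303) has the same shape and is the decoy. The black one at (424,195) has a flange of about 59 mm, so it is the wide stopper. The crop confirms the colours and sizes. Now I'll measure the board and pads.

```bash
python3 - <<'E'
from h import *
T=np.load("top0.npz");S=np.load("scene0.npz")
for n,c in(("top",T),("scene",S)):
    P=cloud(c);im=c["color"].astype(int); hsv=cv2.cvtColor(c["color"],cv2.COLOR_BGR2HSV)
    H,W=480,640
    # ray maps
    def plane(pts,z): return np.array([ray(c,u,v,z)[:2] for u,v in pts])
    reg=(np.abs(P[...,0]-492)<110)&(np.abs(P[...,1]+46)<210)
    white=reg&(hsv[...,1]<60)&(hsv[...,2]>110)
    dark=reg&(hsv[...,2]<95)&(hsv[...,1]<110)
    cork=reg&(P[...,1]<-90)&(hsv[...,1]>=60)&(P[...,2]>9.5)
    def big(m):
        k,l,st,ce=cv2.connectedComponentsWithStats(m.astype(np.uint8));i=1+np.argmax(st[1:,4]);return (l==i)
    for nm,m,z in(("board",white,8),("dark",dark,13),("cork",cork,13)):
        m=big(m); 
        ct=max(cv2.findContours(m.astype(np.uint8),cv2.RETR_EXTERNAL,cv2.CHAIN_APPROX_NONE)[0],key=cv2.contourArea)[:,0,:]
        q=plane(ct,z).astype(np.float32); r=cv2.minAreaRect(q)
        e=cv2.fitEllipse(q)
        print(n,nm,"rect",np.round(r[0],1),np.round(r[1],1),round(r[2],2),"ell",np.round(e[0],1),np.round(e[1],1),"depth z median",np.round(np.nanmedian(P[m][:,2]),1))
E
```

```text
top board rect [491.4 -45.2] [340.  120.6] 82.76 ell [490.5 -54.1] [132.5 407.3] depth z median 8.8
top dark rect [506.5  73.5] [84.8 84.2] 81.56 ell [506.5  73.8] [95.8 97.2] depth z median 13.6
top cork rect [ 477.4 -165.3] [84.9 84.9] 89.04 ell [ 476.5 -164.3] [84.3 84.9] depth z median 14.1
scene board rect [494.1 -48.3] [338.4 123.7] 82.63 ell [492.7 -57.5] [133.7 419.7] depth z median 9.2
scene dark rect [509.7  70.2] [86.3 86.1] 81.62 ell [510.   70.2] [ 96.  101.5] depth z median 14.1
scene cork rect [ 478.8 -167.1] [88.3 87.4] 69.31 ell [ 477.9 -166.7] [86.7 89.1] depth z median 14.3
```

Both views agree on these positions:

| Thing | x (mm) | y (mm) |
|---|---|---|
| Square pad | 508 | 72 |
| Round pad | 477.5 | -166 |
| Board centre | 492.8 | -46.8 |
| Tall jar | 639.5 | -249 |
| Short jar | 384 | -342 |
| Cup | 676 | -16.5 |
| Narrow stopper | 539 | -447.5 |
| Wide stopper | 405 | 324.5 |

The board is yawed about 7.2°. First I'll turn the jaws across the board.

carry_out:
  plan:
    - [85,[0,0,0],[0,0,-1.0]]
    - [85,[0,0,0],[0,0,-1.1]]
    - [85,[0,0,0],[0,0,-1.1]]
    - [85,[0,0,0],[0,0,-1.1]]
    - [85,[0,0,0],[0,0,-1.1]]
    - [85,[0,0,0],[0,0,-1.1]]
    - [85,[0,0,0],[0,0,-1.1]]
    - [85,[0,0,0],[0,0,-1.1]]
    - [85,[0,0,0],[0,0,-0.95]]
    - [85,[0,0,0],[0,0,0]]
  grip_force: 40

```text
time_s: 0.93
eef_pos: [221.1, -476.0, 210.2]
ee_rot: [-0.0, 0.749, 0.663, 0.0]
force: [-0.8, -0.3, -1.4]
grip_width: 0.995
```

```bash
cat > d.py <<'E'
import sys,numpy as np
from rig import ctrl
from scipy.spatial.transform import Rotation as R
s=ctrl.sense();q=s["ee_rot"];r=R.from_quat([q[1],q[2],q[3],q[0]]);M=r.as_matrix()
print("t",round(s["time_s"],2),"pos",np.round(s["eef_pos"],1),"F",np.round(s["force"],1),"w",round(s["grip_width"]*85.4,1),"yaw y",np.round(np.degrees(np.arctan2(M[1,1],M[0,1])),2),"z",np.round(M[:,2],3))
# desired frame: y yaw -7.2
a=np.radians(-7.2);D=np.array([[-np.sin(a),np.cos(a),0],[np.cos(a),np.sin(a),0],[0,0,-1]])
print("rot err units",np.round(np.degrees((r.inv()*R.from_matrix(D)).as_rotvec())/6,2))
p=s["eef_pos"]
for t in sys.argv[1:]:
    g=np.array([float(x) for x in t.split(",")]);print(t,"->",np.round(M.T@(g-p),1));p=g
E
python3 d.py 384,-342,210 384,-342,30 384,-342,120 477.5,-166,120
```

```text
t 0.93 pos [ 221.1 -476.   210.2] F [-0.8 -0.3 -1.4] w 85.0 yaw y -6.99 z [-0.     0.001 -1.   ]
rot err units [-0.   -0.01  0.03]
384,-342,210 -> [152.8 145.4   0.2]
384,-342,30 -> [-1.0e-01  0.0e+00  1.8e+02]
384,-342,120 -> [  0.1  -0.  -90. ]
477.5,-166,120 -> [1.861e+02 7.140e+01 1.000e-01]
```

carry_out:
  plan:
    - [85,[20,19,0],[0,0,0]]
    - [85,[27,26,0],[0,0,0]]
    - [85,[27,26,0],[0,0,0]]
    - [85,[27,26,0],[0,0,0]]
    - [85,[27,26,0],[0,0,0]]
    - [85,[25,22,0],[0,0,0]]
    - [85,[0,0,15],[0,0,0]]
    - [85,[0,0,30],[0,0,0]]
    - [85,[0,0,30],[0,0,0]]
    - [85,[0,0,10],[0,0,0]]
    - [85,[0,0,0],[0,0,0]]
    - [85,[0,0,0],[0,0,0]]

```text
time_s: 1.93
eef_pos: [384.3, -342.9, 126.3]
ee_rot: [0.0, 0.751, 0.661, -0.0]
force: [-0.0, -0.2, 0.2]
grip_width: 0.994
```

```bash
python3 d.py 384,-342,25; python3 - <<'E'
from rig import ctrl
import cv2
for n in("scene","top"):
    cv2.imwrite(f"pics/{n}1.png",ctrl.capture(n)["color"])
a=cv2.imread("pics/scene1.png")[160:380,40:240];cv2.imwrite("pics/c1.png",cv2.resize(a,(600,660))[:600])
E
```

```text
t 1.93 pos [ 384.3 -342.9  126.3] F [-0.  -0.2  0.2] w 84.9 yaw y -7.28 z [ 0. -0. -1.]
rot err units [ 0.    0.   -0.01]
384,-342,25 -> [  0.9  -0.4 101.3]
```

View pics/c1.png

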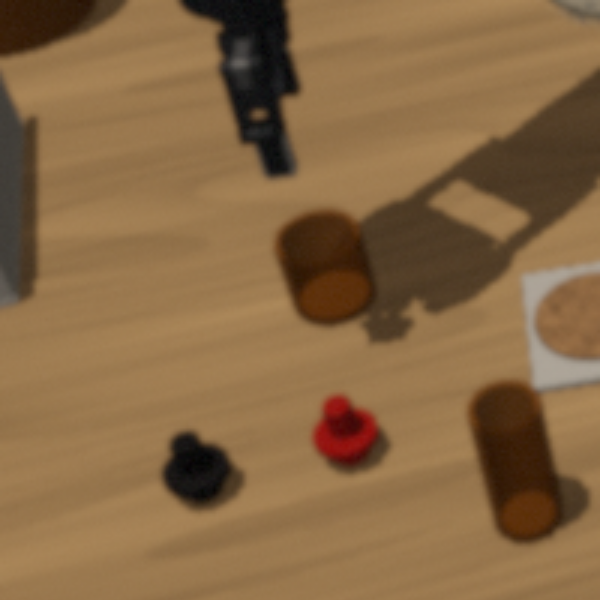

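The crop shows the open fingers above the short jar, at about (149,210) in the full image. They are well aligned, so I'll descend and close.

carry_out:
  plan:
    - [85,[1,0,10],[0,0,0]]
    - [85,[0,0,20],[0,0,0]]
    - [85,[0,0,20],[0,0,0]]
    - [85,[0,0,20],[0,0,0]]
    - [85,[0,0,20],[0,0,0]]
    - [85,[0,0,10],[0,0,0]]
    - [85,[0,0,0],[0,0,0]]
    - [55,[0,0,0],[0,0,0]]
    - [55,[0,0,0],[0,0,0]]
    - [55,[0,0,0],[0,0,0]]
    - [55,[0,0,0],[0,0,0]]
    - [55,[0,0,0],[0,0,0]]
    - [55,[0,0,0],[0,0,0]]
    - [55,[0,0,0],[0,0,0]]

```text
time_s: 3.2
eef_pos: [384.8, -342.4, 27.0]
ee_rot: [0.002, 0.75, 0.661, -0.0]
force: [-1.6, 0.9, 6.7]
grip_width: 0.696
```

```bash
python3 d.py 384,-342,25
```

```text
t 3.2 pos [ 384.8 -342.4   27. ] F [-1.6  0.9  6.7] w 59.5 yaw y -7.19 z [ 0.002 -0.003 -1.   ]
rot err units [0.02 0.02 0.  ]
384,-342,25 -> [ 0.3 -0.9  2. ]
```

carry_out:
  plan:
    - [50,[0,0,-5],[0,0,0]]
    - [50,[0,0,-15],[0,0,0]]
    - [50,[0,0,-20],[0,0,0]]
    - [50,[0,0,-20],[0,0,0]]
    - [50,[10,4,0],[0,0,0]]
    - [50,[20,8,0],[0,0,0]]
    - [50,[30,11,0],[0,0,0]]
    - [50,[30,11,0],[0,0,0]]
    - [50,[30,11,0],[0,0,0]]
    - [50,[30,11,0],[0,0,0]]
    - [50,[20,8,0],[0,0,0]]
    - [50,[15,7,0],[0,0,0]]
    - [50,[0,0,0],[0,0,0]]
    - [50,[0,0,0],[0,0,0]]

```text
time_s: 4.37
eef_pos: [477.8, -165.9, 85.1]
ee_rot: [-0.0, 0.749, 0.662, -0.0]
force: [-0.1, -0.3, -2.9]
grip_width: 0.696
```

```bash
python3 d.py 477.5,-166,41;  python3 - <<'E'
from rig import ctrl
from h import *
for n in("scene","top"):
    c=ctrl.capture(n);cv2.imwrite(f"pics/{n}2.png",c["color"])
a=cv2.imread("pics/scene2.png")[160:360,120:400];cv2.imwrite("pics/c2.png",cv2.resize(a,(800,572)))
E
```

```text
t 4.37 pos [ 477.8 -165.9   85.1] F [-0.1 -0.3 -2.9] w 59.5 yaw y -7.09 z [-0.001  0.    -1.   ]
rot err units [-0.01 -0.    0.02]
477.5,-166,41 -> [-0.1 -0.2 44.1]
```

View pics/c2.png

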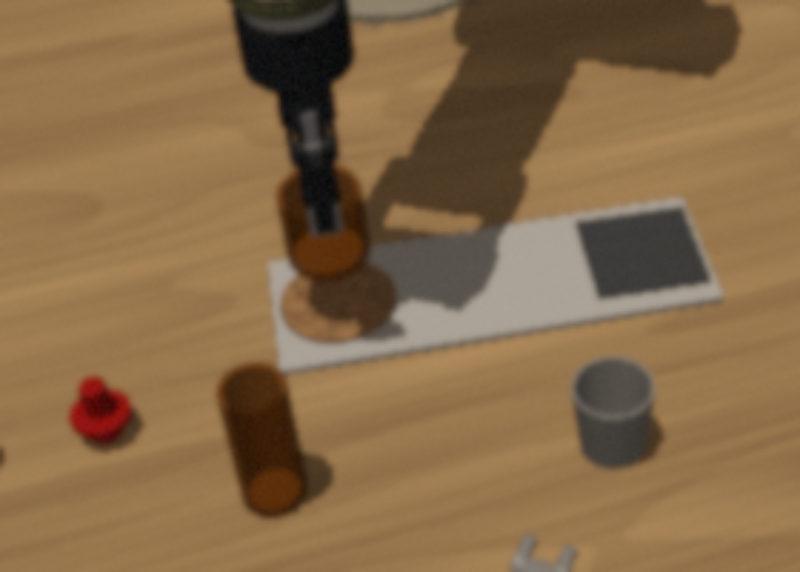

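The jar is held upright in the gripper above the round pad, near (240,250) in the full image. I'll lower it and release.

carry_out:
  plan:
    - [50,[0,0,10],[0,0,0]]
    - [50,[0,0,15],[0,0,0]]
    - [50,[0,0,10],[0,0,0]]
    - [50,[0,0,5],[0,0,0]]
    - [50,[0,0,3],[0,0,0]]
    - [50,[0,0,2],[0,0,0]]
    - [50,[0,0,0],[0,0,0]]
    - [50,[0,0,0],[0,0,0]]

```text
time_s: 5.13
eef_pos: [478.1, -167.0, 40.8]
ee_rot: [0.0, 0.75, 0.661, 0.0]
force: [0.7, 0.5, -2.4]
grip_width: 0.693
```

```bash
python3 d.py 477.5,-166,41
```

```text
t 5.13 pos [ 478.1 -167.    40.8] F [ 0.7  0.5 -2.4] w 59.2 yaw y -7.19 z [ 0.001 -0.    -1.   ]
rot err units [0.01 0.   0.  ]
477.5,-166,41 -> [ 1.  -0.7 -0.2]
```

carry_out:
  plan:
    - [50,[0,0,1],[0,0,0]]
    - [50,[0,0,1],[0,0,0]]
    - [50,[0,0,0],[0,0,0]]
    - [70,[0,0,0],[0,0,0]]
    - [85,[0,0,0],[0,0,0]]
    - [85,[0,0,0],[0,0,0]]
    - [85,[0,0,0],[0,0,0]]
    - [85,[0,0,0],[0,0,0]]
    - [85,[0,0,-10],[0,0,0]]
    - [85,[0,0,-30],[0,0,0]]
    - [85,[0,0,-30],[0,0,0]]
    - [85,[0,0,-30],[0,0,0]]
    - [85,[0,0,-30],[0,0,0]]
    - [85,[0,0,0],[0,0,0]]

```text
time_s: 6.3
eef_pos: [479.9, -168.1, 174.8]
ee_rot: [0.005, 0.75, 0.661, 0.001]
force: [0.7, -0.3, 0.3]
grip_width: 0.996
```

```bash
python3 d.py 676,-16.5,170 676,-16.5,25;  python3 - <<'E'
from rig import ctrl
from h import *
for n in("scene","top"):
    c=ctrl.capture(n);P=cloud(c);z=P[...,2]
    m=(z>55)&(z<95)&(abs(P[...,0]-478)<60)&(abs(P[...,1]+166)<60)
    q=P[m];print(n,len(q),np.percentile(q,97,axis=0)[2],(q.max(0)+q.min(0))/2)
E
```

```text
t 6.3 pos [ 479.9 -168.1  174.8] F [ 0.7 -0.3  0.3] w 85.1 yaw y -7.17 z [ 0.009 -0.006 -1.   ]
rot err units [0.09 0.04 0.  ]
676,-16.5,170 -> [174.9 175.5   5.7]
676,-16.5,25 -> [  0.6  -1.4 145. ]
scene 580 80.93617917886174 [ 480.27969041 -168.98740681   69.22040144]Traceback (most recent call last):
  File "<stdin>", line 6, in <module>
    return _quantile_unchecked(
        a, q, axis, out, overwrite_input, method, keepdims, weights)
    return _ureduce(a,
                    func=_quantile_ureduce_func,
    ...<5 lines>...
                    overwrite_input=overwrite_input,
                    method=method)
    r = func(a, **kwargs)
    result = _quantile(arr,
                       quantiles=q,
    ...<2 lines>...
                       out=out,
                       weights=wgt)
    slices_having_nans = np.isnan(arr[-1, ...])
                                  ~~~^^^^^^^^^
IndexError: index -1 is out of bounds for axis 0 with size 0
```

The short jar stands on the round pad, within about 2–3 mm of its centre. Next is the cup.

carry_out:
  plan:
    - [85,[15,15,0],[0,0,0]]
    - [85,[27,27,0],[0,0,0]]
    - [85,[27,27,0],[0,0,0]]
    - [85,[27,27,0],[0,0,0]]
    - [85,[27,27,0],[0,0,0]]
    - [85,[27,27,0],[0,0,0]]
    - [85,[23,23,0],[0,0,0]]
    - [85,[0,0,25],[0,0,0]]
    - [85,[0,0,30],[0,0,0]]
    - [85,[0,0,15],[0,0,0]]
    - [85,[0,0,0],[0,0,0]]
    - [85,[0,0,0],[0,0,0]]

```text
time_s: 7.4
eef_pos: [670.6, -16.8, 97.4]
ee_rot: [-0.001, 0.75, 0.661, -0.001]
force: [0.4, -0.1, 0.1]
grip_width: 0.993
```

```bash
python3 d.py 676,-16.5,25
```

```text
t 7.4 pos [670.6 -16.8  97.4] F [ 0.4 -0.1  0.1] w 84.8 yaw y -7.19 z [-0.003  0.001 -1.   ]
rot err units [-0.03 -0.    0.  ]
676,-16.5,25 -> [ 0.9  5.5 72.4]
```

carry_out:
  plan:
    - [85,[1,5,0],[0,0,0]]
    - [85,[0,0,10],[0,0,0]]
    - [85,[0,0,20],[0,0,0]]
    - [85,[0,0,20],[0,0,0]]
    - [85,[0,0,12],[0,0,0]]
    - [85,[0,0,10],[0,0,0]]
    - [85,[0,0,0],[0,0,0]]
    - [45,[0,0,0],[0,0,0]]
    - [45,[0,0,0],[0,0,0]]
    - [45,[0,0,0],[0,0,0]]
    - [45,[0,0,0],[0,0,0]]
    - [45,[0,0,0],[0,0,0]]
    - [45,[0,0,0],[0,0,0]]
    - [45,[0,0,0],[0,0,0]]

```text
time_s: 8.57
eef_pos: [676.9, -16.7, 28.4]
ee_rot: [0.001, 0.75, 0.661, 0.001]
force: [-1.7, -0.2, 6.0]
grip_width: 0.639
```

```bash
python3 d.py 676,-16.5,95 492.8,-46.8,95 492.8,-46.8,33
```

```text
t 8.57 pos [676.9 -16.7  28.4] F [-1.7 -0.2  6. ] w 54.6 yaw y -7.18 z [ 0.002 -0.001 -1.   ]
rot err units [0.02 0.   0.  ]
676,-16.5,95 -> [  0.   -0.8 -66.6]
492.8,-46.8,95 -> [ -53.  -178.    -0.4]
492.8,-46.8,33 -> [ 0.  -0.2 62. ]
```

carry_out:
  plan:
    - [45,[0,0,-5],[0,0,0]]
    - [45,[0,0,-15],[0,0,0]]
    - [45,[0,0,-25],[0,0,0]]
    - [45,[0,0,-20],[0,0,0]]
    - [45,[-4,-12,0],[0,0,0]]
    - [45,[-8,-26,0],[0,0,0]]
    - [45,[-8,-28,0],[0,0,0]]
    - [45,[-8,-28,0],[0,0,0]]
    - [45,[-8,-28,0],[0,0,0]]
    - [45,[-8,-28,0],[0,0,0]]
    - [45,[-5,-18,0],[0,0,0]]
    - [45,[-4,-10,0],[0,0,0]]
    - [45,[0,0,0],[0,0,0]]
    - [45,[0,0,0],[0,0,0]]

```text
time_s: 9.73
eef_pos: [493.5, -47.0, 92.2]
ee_rot: [0.001, 0.75, 0.661, 0.0]
force: [-0.3, 0.6, -0.7]
grip_width: 0.643
```

```bash
python3 d.py 492.8,-46.8,37;  python3 - <<'E'
from rig import ctrl
from h import *
c=ctrl.capture("scene");cv2.imwrite("pics/c3.png",cv2.resize(c["color"][160:360,120:400],(800,572)))
E
```

```text
t 9.73 pos [493.5 -47.   92.2] F [-0.3  0.6 -0.7] w 54.9 yaw y -7.22 z [ 0.001 -0.    -1.   ]
rot err units [ 0.01  0.   -0.  ]
492.8,-46.8,37 -> [ 0.1 -0.8 55.2]
```

View pics/c3.png

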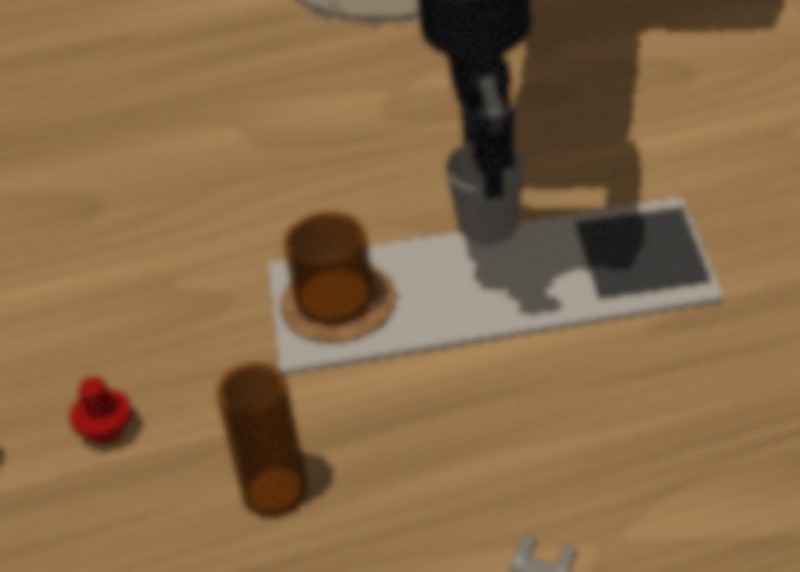

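The cup is held upright over the board's middle (crop (488,195)), and the short jar stands on the cork. I'll lower the cup 56 mm.

carry_out:
  plan:
    - [45,[0,-1,10],[0,0,0]]
    - [45,[0,0,20],[0,0,0]]
    - [45,[0,0,15],[0,0,0]]
    - [45,[0,0,6],[0,0,0]]
    - [45,[0,0,3],[0,0,0]]
    - [45,[0,0,2],[0,0,0]]
    - [45,[0,0,0],[0,0,0]]
    - [45,[0,0,0],[0,0,0]]
    - [60,[0,0,0],[0,0,0]]
    - [70,[0,0,0],[0,0,0]]
    - [85,[0,0,0],[0,0,0]]
    - [85,[0,0,0],[0,0,0]]
    - [85,[0,0,0],[0,0,0]]
    - [85,[0,0,-10],[0,0,0]]
    - [85,[0,0,-30],[0,0,0]]
    - [85,[0,0,-35],[0,0,0]]
    - [85,[0,0,-35],[0,0,0]]
    - [85,[0,0,-35],[0,0,0]]
    - [85,[0,0,0],[0,0,0]]

```text
time_s: 11.37
eef_pos: [494.6, -47.4, 187.7]
ee_rot: [0.005, 0.75, 0.661, 0.003]
force: [-0.0, -0.6, 0.8]
grip_width: 0.993
```

```bash
python3 d.py 639.5,-249,180 639.5,-249,65;  python3 - <<'E'
from rig import ctrl
from h import *
c=ctrl.capture("scene");P=cloud(c);z=P[...,2]
m=(z>58)&(z<80)&(abs(P[...,0]-493)<50)&(abs(P[...,1]+47)<50)
q=P[m];print(len(q),np.percentile(q,97,axis=0)[2],(q.max(0)+q.min(0))/2)
E
```

```text
t 11.37 pos [494.6 -47.4 187.7] F [-0.  -0.6  0.8] w 84.8 yaw y -7.17 z [ 0.011 -0.004 -1.   ]
rot err units [0.11 0.02 0.  ]
639.5,-249,180 -> [-181.9  168.8   10.2]
639.5,-249,65 -> [  0.3  -1.4 115. ]
256 70.73792600054585 [492.41588463 -47.64018599  65.11295985]
```

carry_out:
  plan:
    - [85,[-15,14,0],[0,0,0]]
    - [85,[-27,25,0],[0,0,0]]
    - [85,[-28,26,0],[0,0,0]]
    - [85,[-28,26,0],[0,0,0]]
    - [85,[-28,26,0],[0,0,0]]
    - [85,[-28,26,0],[0,0,0]]
    - [85,[-28,26,0],[0,0,0]]
    - [85,[0,0,15],[0,0,0]]
    - [85,[0,0,20],[0,0,0]]
    - [85,[0,0,0],[0,0,0]]
    - [85,[0,0,0],[0,0,0]]

```text
time_s: 12.33
eef_pos: [636.2, -248.0, 144.3]
ee_rot: [-0.002, 0.75, 0.661, -0.0]
force: [-0.1, 0.9, 0.5]
grip_width: 0.999
```

```bash
python3 d.py 639.5,-249,60;  python3 - <<'E'
from rig import ctrl
from h import *
c=ctrl.capture("scene");cv2.imwrite("pics/c4.png",cv2.resize(c["color"][160:360,120:400],(800,572)))
E
```

```text
t 12.33 pos [ 636.2 -248.   144.3] F [-0.1  0.9  0.5] w 85.3 yaw y -7.19 z [-0.003  0.002 -1.   ]
rot err units [-0.03 -0.01  0.  ]
639.5,-249,60 -> [-0.7  3.6 84.3]
```

View pics/c4.png

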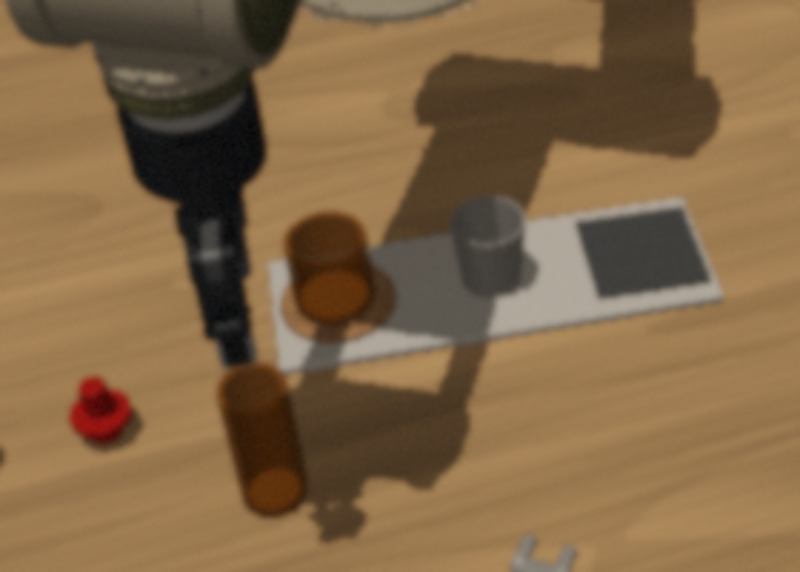

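The fingers are centred above the tall jar (crop (235,350)). The cup stands on the middle of the board, and the short jar is on the cork.

carry_out:
  plan:
    - [85,[-1,3,5],[0,0,0]]
    - [85,[0,0,15],[0,0,0]]
    - [85,[0,0,20],[0,0,0]]
    - [85,[0,0,20],[0,0,0]]
    - [85,[0,0,15],[0,0,0]]
    - [85,[0,0,10],[0,0,0]]
    - [85,[0,0,0],[0,0,0]]
    - [40,[0,0,0],[0,0,0]]
    - [35,[0,0,0],[0,0,0]]
    - [35,[0,0,0],[0,0,0]]
    - [35,[0,0,0],[0,0,0]]
    - [35,[0,0,0],[0,0,0]]
    - [35,[0,0,0],[0,0,0]]
    - [35,[0,0,0],[0,0,0]]
    - [35,[0,0,0],[0,0,0]]

```text
time_s: 13.63
eef_pos: [640.2, -250.2, 62.2]
ee_rot: [0.001, 0.75, 0.661, 0.0]
force: [-1.2, 0.6, 5.8]
grip_width: 0.53
```

```bash
python3 d.py 639.5,-249,155 508,72,155 508,72,73
```

```text
t 13.63 pos [ 640.2 -250.2   62.2] F [-1.2  0.6  5.8] w 45.3 yaw y -7.19 z [ 0.002 -0.001 -1.   ]
rot err units [0.02 0.01 0.  ]
639.5,-249,155 -> [  1.   -0.6 -92.8]
508,72,155 -> [ 302.  -170.6   -0.6]
508,72,73 -> [ 0.1 -0.1 82. ]
```

carry_out:
  plan:
    - [35,[0,0,-5],[0,0,0]]
    - [35,[0,0,-15],[0,0,0]]
    - [35,[0,0,-25],[0,0,0]]
    - [35,[0,0,-30],[0,0,0]]
    - [35,[0,0,-20],[0,0,0]]
    - [35,[10,-6,0],[0,0,0]]
    - [35,[22,-12,0],[0,0,0]]
    - [35,[30,-17,0],[0,0,0]]
    - [35,[30,-17,0],[0,0,0]]
    - [35,[30,-17,0],[0,0,0]]
    - [35,[30,-17,0],[0,0,0]]
    - [35,[30,-17,0],[0,0,0]]
    - [35,[30,-17,0],[0,0,0]]
    - [35,[30,-17,0],[0,0,0]]
    - [35,[30,-17,0],[0,0,0]]
    - [35,[20,-11,0],[0,0,0]]
    - [35,[10,-6,0],[0,0,0]]
    - [35,[0,0,0],[0,0,0]]
    - [35,[0,0,0],[0,0,0]]

```text
time_s: 15.22
eef_pos: [508.2, 71.0, 155.8]
ee_rot: [0.0, 0.75, 0.662, 0.0]
force: [1.0, 0.1, -1.7]
grip_width: 0.527
```

```bash
python3 d.py 508,72,76;  python3 - <<'E'
from rig import ctrl
from h import *
c=ctrl.capture("scene");cv2.imwrite("pics/c5.png",cv2.resize(c["color"][120:360,120:400],(700,600)))
E
```

```text
t 15.22 pos [508.2  71.  155.8] F [ 1.   0.1 -1.7] w 45.0 yaw y -7.15 z [ 0.001 -0.    -1.   ]
rot err units [0.01 0.   0.01]
508,72,76 -> [ 1.  -0.4 79.8]
```

View pics/c5.png

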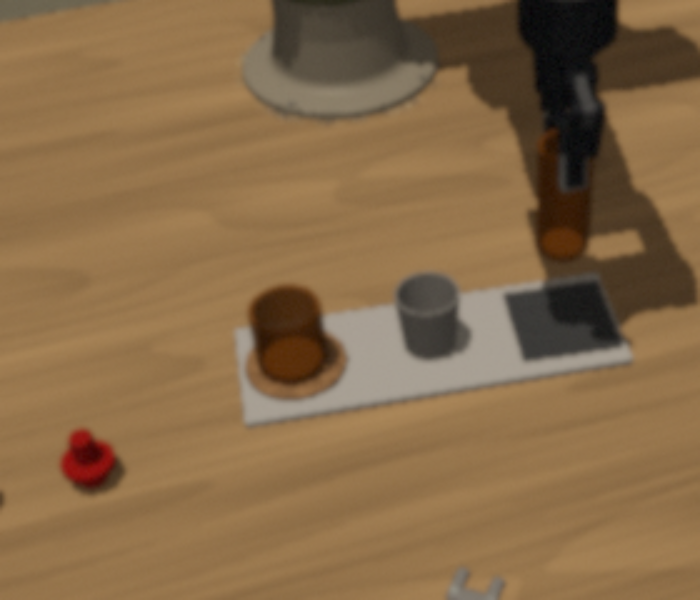

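The tall jar is held upright above the square pad (crop (563,200)). I'll lower it 81 mm and release.

carry_out:
  plan:
    - [35,[1,0,10],[0,0,0]]
    - [35,[0,0,20],[0,0,0]]
    - [35,[0,0,20],[0,0,0]]
    - [35,[0,0,15],[0,0,0]]
    - [35,[0,0,8],[0,0,0]]
    - [35,[0,0,4],[0,0,0]]
    - [35,[0,0,2],[0,0,0]]
    - [35,[0,0,2],[0,0,0]]
    - [35,[0,0,0],[0,0,0]]
    - [35,[0,0,0],[0,0,0]]

```text
time_s: 16.1
eef_pos: [508.6, 72.1, 75.2]
ee_rot: [0.001, 0.75, 0.661, 0.001]
force: [0.4, -0.7, -0.6]
grip_width: 0.527
```

```bash
python3 d.py 508,72,75
```

```text
t 16.1 pos [508.6  72.1  75.2] F [ 0.4 -0.7 -0.6] w 45.0 yaw y -7.19 z [ 0.002 -0.    -1.   ]
rot err units [ 0.02 -0.    0.  ]
508,72,75 -> [-0.2 -0.5  0.2]
```

carry_out:
  plan:
    - [45,[0,0,0],[0,0,0]]
    - [50,[0,0,0],[0,0,0]]
    - [60,[0,0,0],[0,0,0]]
    - [75,[0,0,0],[0,0,0]]
    - [85,[0,0,0],[0,0,0]]
    - [85,[0,0,0],[0,0,0]]
    - [85,[0,0,0],[0,0,0]]
    - [85,[0,0,-10],[0,0,0]]
    - [85,[0,0,-25],[0,0,0]]
    - [85,[0,0,-30],[0,0,0]]
    - [85,[0,0,-30],[0,0,0]]
    - [85,[0,0,-15],[0,0,0]]
    - [85,[0,0,0],[0,0,0]]
    - [85,[0,0,0],[0,0,0]]

```text
time_s: 17.27
eef_pos: [508.1, 72.3, 185.3]
ee_rot: [0.001, 0.75, 0.661, 0.001]
force: [-0.2, -0.5, -0.3]
grip_width: 0.994
```

```bash
python3 d.py 405,324.5,185 405,324.5,28;  python3 - <<'E'
from rig import ctrl
from h import *
for n in("scene","top"):
    c=ctrl.capture(n);P=cloud(c);z=P[...,2]
    cv2.imwrite(f"pics/{n}6.png",c["color"])
    for nm,x,y,z0,z1 in(("tall",508,72,80,135),("short",478,-167,60,95)):
        m=(z>z0)&(z<z1)&(abs(P[...,0]-x)<45)&(abs(P[...,1]-y)<45)
        q=P[m]
        if len(q)>30: print(n,nm,len(q),np.percentile(q,97,axis=0)[2],(q.max(0)+q.min(0))/2)
E
```

```text
t 17.27 pos [508.1  72.3 185.3] F [-0.2 -0.5 -0.3] w 84.9 yaw y -7.19 z [ 0.002 -0.    -1.   ]
rot err units [ 0.01 -0.    0.  ]
405,324.5,185 -> [ 2.374e+02 -1.339e+02  1.000e-01]
405,324.5,28 -> [ -0.   -0.2 157. ]
scene tall 563 125.06150301690343 [508.32857266  71.61757555 103.98872964]
scene short 477 80.96176052813142 [ 479.30366479 -169.03842456   71.52597241]
top short 165 83.71710801011577 [ 478.41371524 -167.44186402   74.07818194]
```

View pics/scene6.png

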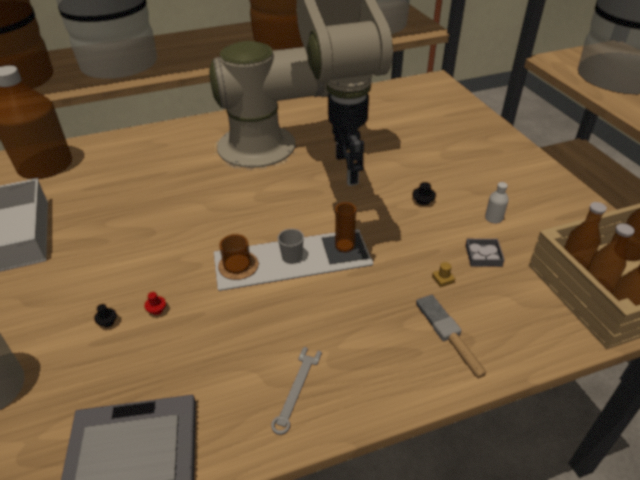

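Both jars and the cup are in place on the board, at scene (237,253), (345,228) and (291,246). Next is the wide stopper at (424,195).

carry_out:
  plan:
    - [85,[16,-9,0],[0,0,0]]
    - [85,[30,-17,0],[0,0,0]]
    - [85,[32,-18,0],[0,0,0]]
    - [85,[32,-18,0],[0,0,0]]
    - [85,[32,-18,0],[0,0,0]]
    - [85,[32,-18,0],[0,0,0]]
    - [85,[32,-18,0],[0,0,0]]
    - [75,[31,-18,0],[0,0,0]]
    - [70,[0,0,15],[0,0,0]]
    - [65,[0,0,30],[0,0,0]]
    - [60,[0,0,30],[0,0,0]]
    - [60,[0,0,15],[0,0,0]]
    - [60,[0,0,0],[0,0,0]]
    - [60,[0,0,0],[0,0,0]]

```text
time_s: 18.53
eef_pos: [404.3, 323.9, 93.8]
ee_rot: [-0.0, 0.75, 0.661, -0.001]
force: [1.2, 0.4, 1.1]
grip_width: 0.699
```

```bash
python3 d.py 405,324.5,30;  python3 - <<'E'
from rig import ctrl
from h import *
c=ctrl.capture("scene");cv2.imwrite("pics/c7.png",cv2.resize(c["color"][100:260,340:540],(700,560)))
E
```

```text
t 18.53 pos [404.3 323.9  93.8] F [1.2 0.4 1.1] w 59.7 yaw y -7.19 z [-0.002 -0.001 -1.   ]
rot err units [-0.02  0.01  0.  ]
405,324.5,30 -> [ 0.7  0.7 63.8]
```

View pics/c7.png

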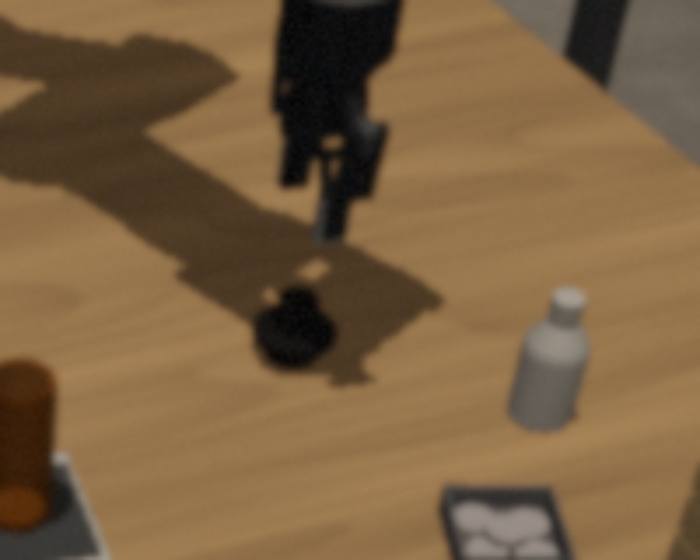

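The fingers are straddling the wide stopper (grip at crop (300,295)). The bottle is well clear at crop (548,370). I'll descend and close.

carry_out:
  plan:
    - [60,[1,1,10],[0,0,0]]
    - [60,[0,0,20],[0,0,0]]
    - [60,[0,0,20],[0,0,0]]
    - [60,[0,0,10],[0,0,0]]
    - [60,[0,0,3],[0,0,0]]
    - [60,[0,0,0],[0,0,0]]
    - [40,[0,0,0],[0,0,0]]
    - [22,[0,0,0],[0,0,0]]
    - [22,[0,0,0],[0,0,0]]
    - [22,[0,0,0],[0,0,0]]
    - [22,[0,0,0],[0,0,0]]
    - [22,[0,0,0],[0,0,0]]
    - [22,[0,0,0],[0,0,0]]

```text
time_s: 19.67
eef_pos: [405.9, 325.0, 31.6]
ee_rot: [0.0, 0.75, 0.661, 0.0]
force: [0.1, -0.0, 0.1]
grip_width: 0.259
```

```bash
python3 d.py 405,324.5,190 478.5,-166.5,190 478.5,-166.5,100
```

```text
t 19.67 pos [405.9 325.   31.6] F [ 0.1 -0.   0.1] w 22.1 yaw y -7.19 z [ 0.  0. -1.]
rot err units [ 0. -0.  0.]
405,324.5,190 -> [  -0.6   -0.8 -158.4]
478.5,-166.5,190 -> [-477.9  134.4   -0. ]
478.5,-166.5,100 -> [-0. -0. 90.]
```

The width reads 22.1, which is just the commanded value. The grip is 30 mm across, so I need to look.

```bash
 python3 - <<'E'
from rig import ctrl
from h import *
c=ctrl.capture("scene");cv2.imwrite("pics/c8.png",cv2.convertScaleAbs(cv2.resize(c["color"][140:240,370:490],(720,600),interpolation=cv2.INTER_CUBIC),alpha=2))
d=ctrl.capture("top");cv2.imwrite("pics/t8.png",cv2.convertScaleAbs(cv2.resize(d["color"][240:340,150:270],(720,600),interpolation=cv2.INTER_CUBIC),alpha=1.5))
print(ctrl.sense()["grip_width"])
E
```

```text
0.2607126487837043
```

View pics/c8.png

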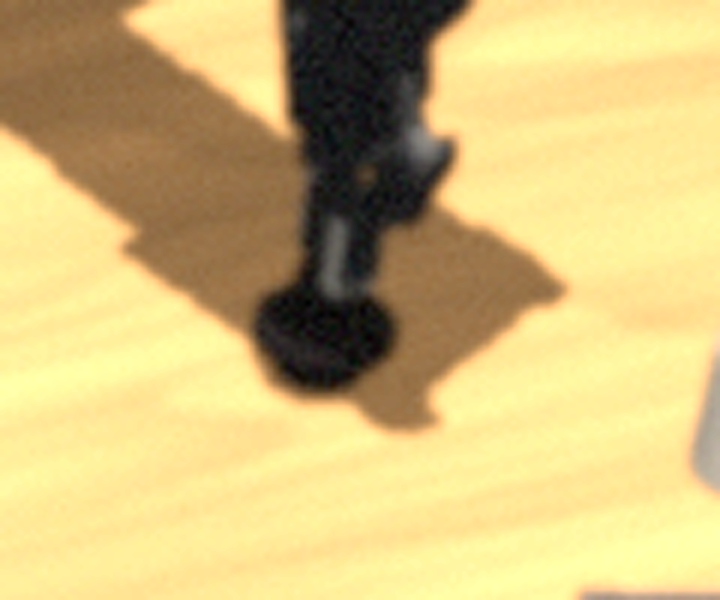

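View pics/t8.png

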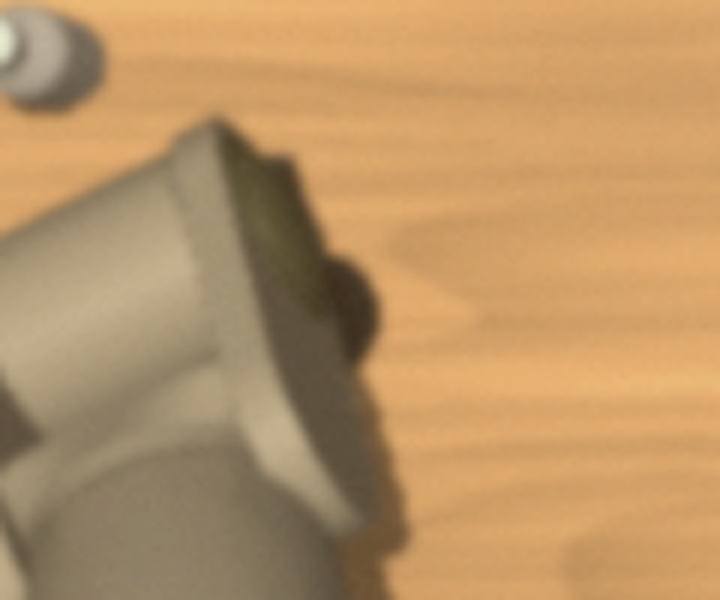

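The fingers look to be around the grip (crop (340,260)). I'll test by commanding a tighter close.

carry_out:
  plan:
    - [10,[0,0,0],[0,0,0]]
    - [10,[0,0,0],[0,0,0]]
    - [10,[0,0,0],[0,0,0]]
    - [10,[0,0,0],[0,0,0]]

```text
time_s: 20.1
eef_pos: [405.9, 325.0, 31.5]
ee_rot: [0.0, 0.75, 0.661, 0.0]
force: [-0.0, 0.1, -0.5]
grip_width: 0.117
```

It closed to 10, so the stopper is not between the fingers. I'll look again.

```bash
 python3 - <<'E'
from rig import ctrl
from h import *
c=ctrl.capture("scene");cv2.imwrite("pics/c9.png",cv2.convertScaleAbs(cv2.resize(c["color"][140:240,370:490],(720,600),interpolation=cv2.INTER_CUBIC),alpha=3,beta=30))
P=cloud(c);z=P[...,2]
m=(z>10)&(z<24)&(abs(P[...,0]-405)<70)&(abs(P[...,1]-324)<70)
q=P[m];print((q.max(0)+q.min(0))/2,np.ptp(q,axis=0))
for zz in (20,30,40,50,60):
    m=(abs(z-zz)<4)&(abs(P[...,0]-405)<70)&(abs(P[...,1]-324)<70);q=P[m]
    print(zz,len(q),q.min(0).round(),q.max(0).round())
print([np.round(proj(c,p)) for p in([405.9,325,31.5],[405.9,325,50],[405.,324.5,50])])
E
```

```text
[406.20041264 325.28823187  18.43142033] [58.84105819 62.21270469 11.09229118]
20 98 [377. 294.  16.] [436. 356.  24.]
30 67 [378. 298.  26.] [435. 351.  34.]
40 31 [399. 309.  37.] [420. 334.  44.]
50 42 [395. 308.  46.] [421. 338.  54.]
60 24 [395. 311.  57.] [424. 332.  64.]
[array([425., 191.]), array([426., 185.]), array([425., 185.])]
```

View pics/c9.png

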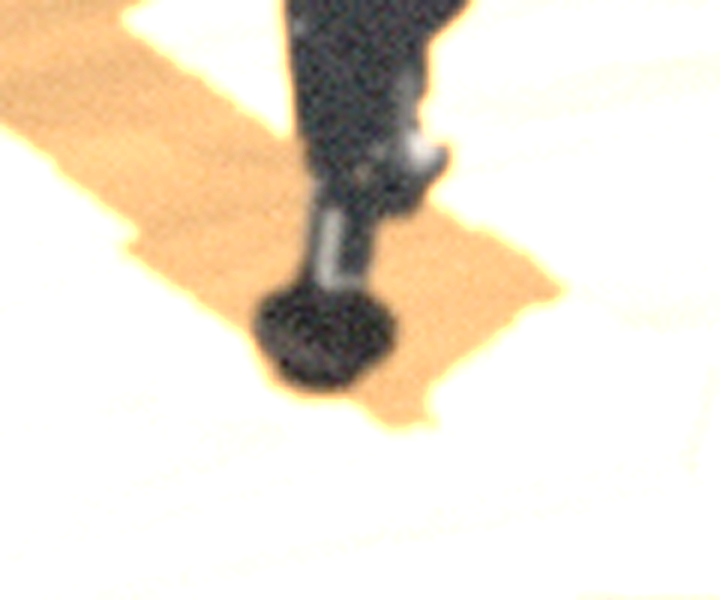

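```bash
 python3 - <<'E'
from rig import ctrl
from h import *
c=ctrl.capture("scene")
P=cloud(c)
for v in range(170,206,2):
    print(v,[tuple(np.round(P[v,u]).astype(int).tolist()) for u in range(418,434,3)])
s=ctrl.sense();print(s["grip_width"],s["force"])
E
```

```text
170 [(280, 376, 0), (285, 382, 2), (400, 319, 91), (428, 309, 111), (441, 308, 120), (457, 306, 131)]
172 [(287, 373, -1), (293, 378, 2), (-9223372036854775808, -9223372036854775808, -9223372036854775808), (424, 312, 102), (442, 309, 115), (455, 308, 123)]
174 [(298, 367, 1), (398, 313, 80), (412, 313, 88), (425, 312, 97), (447, 306, 113), (441, 318, 106)]
176 [(310, 360, 4), (398, 314, 73), (413, 313, 83), (419, 317, 86), (442, 310, 103), (440, 319, 100)]
178 [(317, 356, 4), (396, 316, 66), (413, 314, 77), (423, 315, 84), (421, 325, 80), (329, 394, 2)]
180 [(322, 354, 1), (402, 313, 65), (415, 313, 73), (423, 316, 77), (423, 324, 76), (338, 389, 3)]
182 [(330, 350, 1), (401, 314, 57), (413, 315, 65), (421, 318, 70), (424, 325, 70), (342, 388, -1)]
184 [(340, 345, 3), (404, 313, 54), (415, 315, 61), (425, 316, 67), (425, 324, 65), (355, 380, 3)]
186 [(342, 344, -2), (405, 313, 49), (418, 314, 57), (420, 320, 57), (423, 327, 57), (361, 377, 2)]
188 [(383, 319, 26), (412, 310, 48), (412, 318, 46), (418, 322, 49), (418, 331, 47), (369, 372, 2)]
190 [(388, 317, 24), (410, 312, 40), (414,
[... 173 characters left out ...]
9, 24), (412, 312, 30), (415, 318, 30), (421, 323, 33), (415, 336, 25), (412, 346, 21)]
196 [(409, 306, 23), (416, 310, 26), (415, 319, 24), (418, 326, 23), (424, 331, 27), (423, 340, 24)]
198 [(420, 300, 26), (420, 309, 24), (425, 314, 26), (425, 322, 24), (425, 331, 22), (430, 336, 23)]
200 [(419, 302, 19), (425, 306, 22), (430, 311, 24), (435, 316, 26), (436, 324, 25), (432, 336, 19)]
202 [(409, 309, 3), (417, 312, 9), (431, 311, 19), (434, 318, 19), (420, 336, 4), (418, 346, 0)]
204 [(412, 307, 0), (415, 314, 0), (419, 320, 2), (422, 327, 2), (423, 335, 0), (421, 345, -4)]
0.1125579815231667 [-0.5914226   0.49033202 -0.33140766]<stdin>:6: RuntimeWarning: invalid value encountered in cast
```

The depth data shows the grip cylinder (z up to about 50, front at x≈420) below the fingertip, which ends near z≈52. So the real tips seem to be about 20 mm above the reported TCP. I'll raise and measure the tip directly.

carry_out:
  plan:
    - [10,[0,0,-10],[0,0,0]]
    - [10,[0,0,-20],[0,0,0]]
    - [10,[0,0,-30],[0,0,0]]
    - [10,[0,0,0],[0,0,0]]
    - [10,[0,0,0],[0,0,0]]

```text
time_s: 20.62
eef_pos: [406.6, 325.4, 93.4]
ee_rot: [0.0, 0.75, 0.661, 0.002]
force: [0.2, -0.7, -0.6]
grip_width: 0.117
```

```bash
 python3 d.py; python3 - <<'E'
from rig import ctrl
from h import *
c=ctrl.capture("scene")
P=cloud(c);z=P[...,2]
m=(z>58)&(z<130)&(abs(P[...,0]-405)<50)&(abs(P[...,1]-324)<50)
q=P[m];o=np.argsort(q[:,2])[:25];print(np.round(q[o]).astype(int).tolist())
m=(z>27)&(z<58)&(abs(P[...,0]-405)<50)&(abs(P[...,1]-324)<50);q=P[m];print("stop",len(q),q.min(0),q.max(0))
cv2.imwrite("pics/c10.png",cv2.convertScaleAbs(cv2.resize(c["color"][120:220,370:490],(720,600),interpolation=cv2.INTER_CUBIC),alpha=3,beta=30))
E
```

```text
t 20.62 pos [406.6 325.4  93.4] F [ 0.2 -0.7 -0.6] w 10.0 yaw y -7.19 z [ 0.003  0.002 -1.   ]
rot err units [ 0.03 -0.02  0.  ]
[[414, 319, 114], [416, 320, 115], [418, 324, 115], [417, 322, 115], [415, 315, 116], [400, 318, 117], [419, 331, 117], [419, 329, 117], [423, 324, 118], [398, 316, 118], [419, 317, 120], [416, 317, 121], [419, 315, 121], [423, 323, 121], [419, 312, 121], [399, 318, 122], [404, 318, 122], [415, 312, 122], [399, 315, 122], [404, 315, 123], [402, 319, 123], [413, 313, 123], [425, 330, 123], [417, 318, 124], [425, 316, 124]]
stop 178 [382.91143205 300.83594985  27.14205058] [425.66313342 351.41355548  56.09974524]
```

View pics/c10.png

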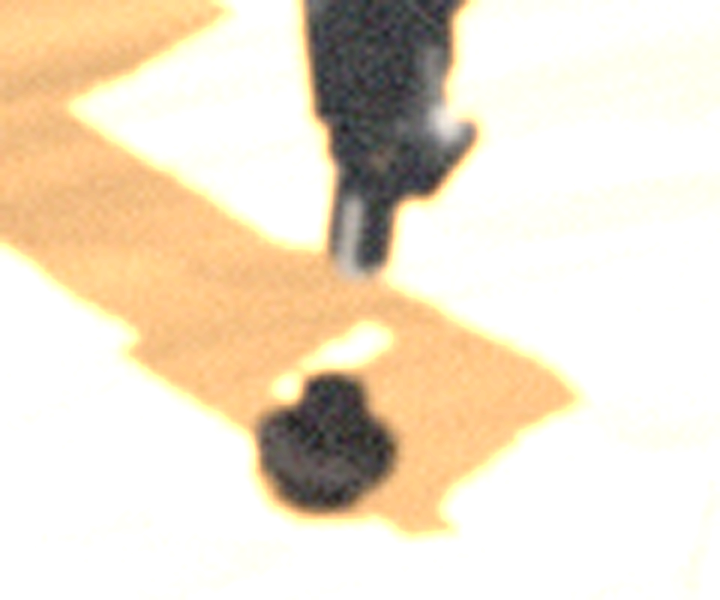

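The tips are at about z≈113 while the TCP reads 93.4. They sit about 19–20 mm behind the reported TCP, along the tool only. The stopper has not moved. For the stopper I'll aim for a TCP of about z=9, and I'll watch the force.

carry_out:
  plan:
    - [60,[-1,-1,0],[0,0,0]]
    - [60,[0,0,0],[0,0,0]]
    - [60,[0,0,0],[0,0,0]]
    - [60,[0,0,0],[0,0,0]]
    - [60,[0,0,20],[0,0,0]]
    - [60,[0,0,25],[0,0,0]]
    - [60,[0,0,20],[0,0,0]]
    - [60,[0,0,10],[0,0,0]]
    - [60,[0,0,5],[0,0,0]]
    - [60,[0,0,3],[0,0,0]]
    - [60,[0,0,0],[0,0,0]]
    - [60,[0,0,0],[0,0,0]]

```text
time_s: 21.67
eef_pos: [405.2, 324.4, 9.3]
ee_rot: [0.0, 0.75, 0.661, 0.001]
force: [-0.1, 1.4, 0.8]
grip_width: 0.702
```

carry_out:
  plan:
    - [45,[0,0,0],[0,0,0]]
    - [35,[0,0,0],[0,0,0]]
    - [15,[0,0,0],[0,0,0]]
    - [15,[0,0,0],[0,0,0]]
    - [15,[0,0,0],[0,0,0]]
    - [15,[0,0,0],[0,0,0]]
    - [15,[0,0,0],[0,0,0]]
    - [15,[0,0,0],[0,0,0]]

```text
time_s: 22.33
eef_pos: [405.1, 324.3, 9.3]
ee_rot: [0.0, 0.75, 0.661, 0.001]
force: [-0.8, -0.9, 5.4]
grip_width: 0.332
```

```bash
python3 d.py 405,324.5,170 478.5,-167,170 478.5,-167,70
```

```text
t 22.33 pos [405.1 324.3   9.3] F [-0.8 -0.9  5.4] w 28.4 yaw y -7.18 z [ 0.001  0.    -1.   ]
rot err units [ 0.01 -0.01  0.  ]
405,324.5,170 -> [ 2.000e-01  1.000e-01 -1.607e+02]
478.5,-167,170 -> [-4.784e+02  1.344e+02 -2.000e-01]
478.5,-167,70 -> [ -0.1  -0.1 100. ]
```

Gripped, at 28.4 mm for the 30 mm grip. I'll lift it 150 mm and carry it over.

carry_out:
  plan:
    - [15,[0,0,-10],[0,0,0]]
    - [15,[0,0,-25],[0,0,0]]
    - [15,[0,0,-35],[0,0,0]]
    - [15,[0,0,-35],[0,0,0]]
    - [15,[0,0,-30],[0,0,0]]
    - [15,[0,0,-15],[0,0,0]]
    - [15,[-14,4,0],[0,0,0]]
    - [15,[-26,7,0],[0,0,0]]
    - [15,[-32,9,0],[0,0,0]]
    - [15,[-32,9,0],[0,0,0]]
    - [15,[-32,9,0],[0,0,0]]
    - [15,[-32,9,0],[0,0,0]]
    - [15,[-32,9,0],[0,0,0]]
    - [15,[-32,9,0],[0,0,0]]
    - [15,[-32,9,0],[0,0,0]]
    - [15,[-32,9,0],[0,0,0]]
    - [15,[-32,9,0],[0,0,0]]
    - [15,[-32,9,0],[0,0,0]]
    - [15,[0,0,0],[0,0,0]]

```text
time_s: 23.92
eef_pos: [460.5, -50.2, 159.2]
ee_rot: [0.001, 0.751, 0.66, -0.0]
force: [-0.4, 0.5, -0.3]
grip_width: 0.335
```

```bash
python3 d.py 478.5,-167,160 478.5,-167,71
```

```text
t 23.92 pos [460.5 -50.2 159.2] F [-0.4  0.5 -0.3] w 28.6 yaw y -7.44 z [ 0.001 -0.002 -1.   ]
rot err units [ 0.01  0.01 -0.04]
478.5,-167,160 -> [-113.5   32.9   -0.6]
478.5,-167,71 -> [ 0.1 -0.1 89. ]
```

carry_out:
  plan:
    - [15,[-15,5,0],[0,0,0]]
    - [15,[-27,8,0],[0,0,0]]
    - [15,[-30,8,0],[0,0,0]]
    - [15,[-25,7,0],[0,0,0]]
    - [15,[-16,5,0],[0,0,0]]
    - [15,[0,0,15],[0,0,0]]
    - [15,[0,0,25],[0,0,0]]
    - [15,[0,0,15],[0,0,0]]
    - [15,[0,0,0],[0,0,0]]
    - [15,[0,0,0],[0,0,0]]

```text
time_s: 24.75
eef_pos: [478.4, -161.5, 103.9]
ee_rot: [-0.0, 0.75, 0.661, -0.0]
force: [-0.2, -0.6, 0.9]
grip_width: 0.337
```

```bash
python3 d.py 478.5,-167,71; cat > look.py <<'E'
import sys
from rig import ctrl
from h import *
x0,y0,x1,y1=map(int,sys.argv[2:6])
c=ctrl.capture("scene");np.savez(sys.argv[1]+".npz",**c)
im=cv2.convertScaleAbs(c["color"][y0:y1,x0:x1],alpha=2.2,beta=20);f=min(800/(x1-x0),600/(y1-y0))
cv2.imwrite(f"pics/{sys.argv[1]}.png",cv2.resize(im,None,fx=f,fy=f,interpolation=cv2.INTER_CUBIC))
E
python3 look.py w1 180 160 300 290
```

```text
t 24.75 pos [ 478.4 -161.5  103.9] F [-0.2 -0.6  0.9] w 28.7 yaw y -7.17 z [-0.001  0.    -1.   ]
rot err units [-0.01 -0.    0.  ]
478.5,-167,71 -> [-5.4  0.8 32.9]
```

View pics/w1.png

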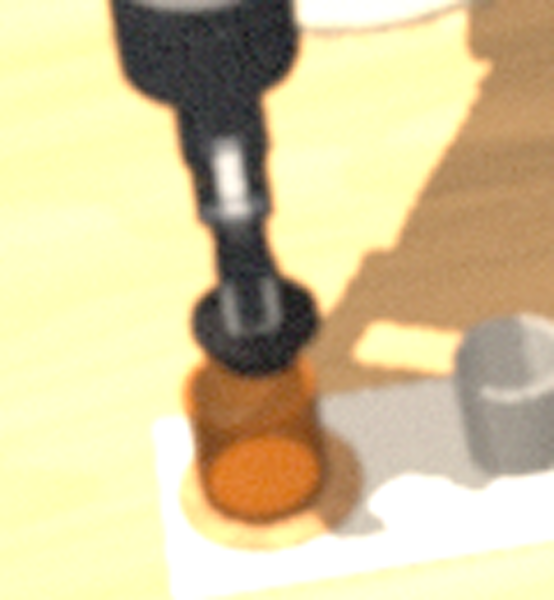

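The stopper hangs upright just above the short jar (crop (255,330) over (250,430)). I'll compare the two in the same view after correcting.

carry_out:
  plan:
    - [15,[-6,1,0],[0,0,0]]
    - [15,[0,0,0],[0,0,0]]
    - [15,[0,0,0],[0,0,0]]

```text
time_s: 25.05
eef_pos: [479.1, -168.4, 104.3]
ee_rot: [0.001, 0.75, 0.661, 0.0]
force: [-0.6, 0.6, -1.1]
grip_width: 0.333
```

```bash
python3 d.py 478.5,-167.5,71; python3 look.py w2 180 160 300 290; cat > fl.py <<'E'
import sys
from h import *
# centre & extents of flange / jar wall pixels in a saved scene view, by silhouette at rows: cloud extents along y
c=np.load(sys.argv[1]+".npz");x,y,z0,z1=map(float,sys.argv[2:6])
P=cloud(c);m=(P[...,2]>z0)&(P[...,2]<z1)&(abs(P[...,0]-x)<45)&(abs(P[...,1]-y)<45)
m=cv2.morphologyEx(m.astype(np.uint8),cv2.MORPH_OPEN,np.ones((2,2)))>0
q=P[m]
print(len(q),"mid",np.round((np.percentile(q,99,axis=0)+np.percentile(q,1,axis=0))/2,1),"ext",np.round(np.ptp(q,axis=0),1))
# circle fit to front surface
A=np.c_[2*q[:,:2],np.ones(len(q))];b=(q[:,:2]**2).sum(1);s=np.linalg.lstsq(A,b,rcond=None)[0]
print("circ",s[:2].round(1),np.sqrt(s[2]+s[0]**2+s[1]**2).round(1))
E
echo jar; python3 fl.py w2 478 -167 25 72; echo flange; python3 fl.py w2 478 -167 108 125;python3 fl.py w2 478 -167 112 121
```

```text
t 25.05 pos [ 479.1 -168.4  104.3] F [-0.6  0.6 -1.1] w 28.4 yaw y -7.21 z [ 0.001 -0.001 -1.   ]
rot err units [ 0.01  0.01 -0.  ]
478.5,-167.5,71 -> [ 0.9 -0.7 33.3]
jar
646 mid [nan nan nan] ext [nan nan nan]
 ** On entry to DLASCL parameter number  4 had an illegal value
 ** On entry to DLASCL parameter number  4 had an illegal value
flange
318 mid [nan nan nan] ext [nan nan nan]
 ** On entry to DLASCL parameter number  4 had an illegal value
 ** On entry to DLASCL parameter number  4 had an illegal value
189 mid [ 437.5 -157.1   62.7] ext [171.8  80.9 133.1]
circ [ 436.3 -160.1] 62.4Traceback (most recent call last):
  File "fl.py", line 10, in <module>
    A=np.c_[2*q[:,:2],np.ones(len(q))];b=(q[:,:2]**2).sum(1);s=np.linalg.lstsq(A,b,rcond=None)[0]
                                                               ~~~~~~~~~~~~~~~^^^^^^^^^^^^^^^^
    x, resids, rank, s = _umath_linalg.lstsq(a, b, rcond,
                         ~~~~~~~~~~~~~~~~~~~^^^^^^^^^^^^^
                                             signature=signature)
                                             ^^^^^^^^^^^^^^^^^^^^
    raise LinAlgError("SVD did not converge in Linear Least Squares")
numpy.linalg.LinAlgError: SVD did not converge in Linear Least Squares
Traceback (most recent call last):
  File "fl.py", line 10, in <module>
    A=np.c_[2*q[:,:2],np.ones(len(q))];b=(q[:,:2]**2).sum(1);s=np.linalg.lstsq(A,b,rcond=None)[0]
                                                               ~~~~~~~~~~~~~~~^^^^^^^^^^^^^^^^
numpy.linalg.LinAlgError: SVD did not converge in Linear Least Squares
```

```bash
sed -i '/morphologyEx/d' fl.py; echo jar; python3 fl.py w2 478 -167 25 65;python3 fl.py w2 478 -167 30 80; echo flange; python3 fl.py w2 478 -167 110 122;python3 fl.py w2 478 -167 112 119
```

```text
jar
569 mid [ 480.9 -169.5   45.2] ext [64.2 61.  39.9]
circ [ 480.9 -169. ] 28.6
765 mid [ 481.1 -169.3   55.5] ext [64.2 61.  49.6]
circ [ 480.9 -169.1] 28.5
flange
293 mid [ 483.9 -168.3  117.3] ext [57.2 58.9  9.8]
circ [ 482.  -168.2] 24.3
109 mid [ 484.  -168.4  115.7] ext [56.8 58.9  6.9]
circ [ 483.  -168.6] 25.0
```

View pics/w2.png

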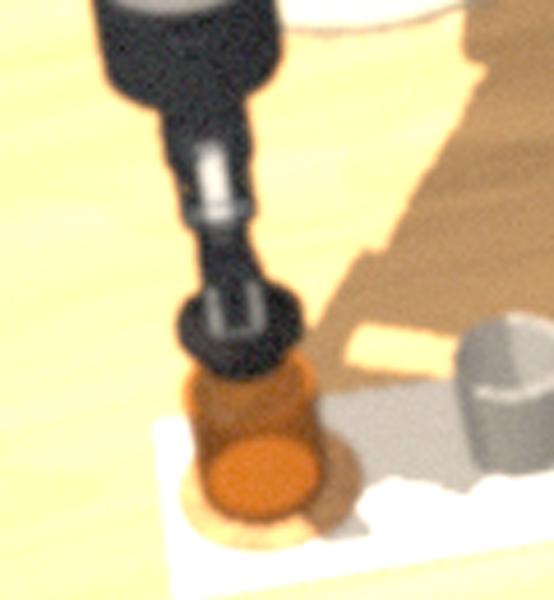

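Relative to the jar, the flange is off by about +1 to +2 mm in x and under 1 mm in y, which is within the lead-in. I'll lower it.

carry_out:
  plan:
    - [15,[0,-1,8],[0,0,0]]
    - [15,[0,0,8],[0,0,0]]
    - [15,[0,0,6],[0,0,0]]
    - [15,[0,0,4],[0,0,0]]
    - [15,[0,0,3],[0,0,0]]
    - [15,[0,0,2],[0,0,0]]
    - [15,[0,0,0],[0,0,0]]
    - [15,[0,0,0],[0,0,0]]

```text
time_s: 25.77
eef_pos: [477.8, -167.9, 72.5]
ee_rot: [0.0, 0.75, 0.661, 0.0]
force: [-0.0, 0.3, -0.6]
grip_width: 0.339
```

```bash
python3 d.py 478.5,-167,71;python3 look.py w3 180 160 300 290
```

```text
t 25.77 pos [ 477.8 -167.9   72.5] F [-0.   0.3 -0.6] w 29.0 yaw y -7.19 z [ 0. -0. -1.]
rot err units [ 0. -0.  0.]
478.5,-167,71 -> [1.  0.6 1.5]
```

View pics/w3.png

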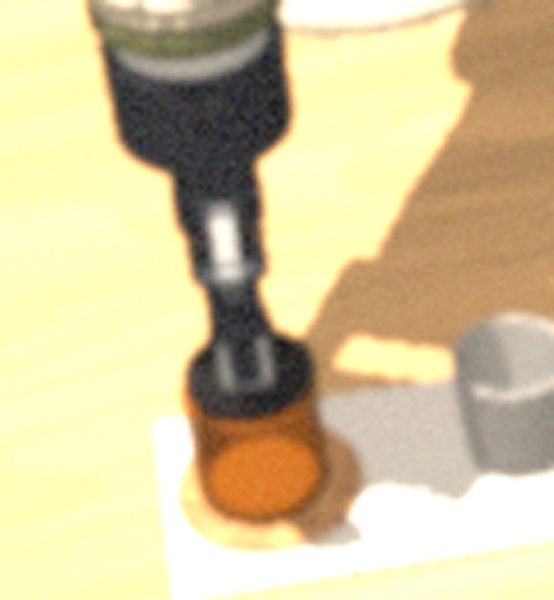

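The stopper is in, with its flange at the rim (crop (252,375)). I'll press about 2 mm more, then release and rise.

carry_out:
  plan:
    - [15,[0,0,1],[0,0,0]]
    - [15,[0,0,1],[0,0,0]]
    - [15,[0,0,0],[0,0,0]]
    - [15,[0,0,0],[0,0,0]]

```text
time_s: 26.15
eef_pos: [478.0, -168.0, 71.3]
ee_rot: [0.001, 0.75, 0.661, 0.0]
force: [-1.6, 0.4, 6.2]
grip_width: 0.338
```

carry_out:
  plan:
    - [30,[0,0,0],[0,0,0]]
    - [35,[0,0,0],[0,0,0]]
    - [45,[0,0,0],[0,0,0]]
    - [55,[0,0,0],[0,0,0]]
    - [55,[0,0,0],[0,0,0]]
    - [55,[0,0,0],[0,0,0]]
    - [55,[0,0,-8],[0,0,0]]
    - [55,[0,0,-25],[0,0,0]]
    - [55,[0,0,-35],[0,0,0]]
    - [55,[0,0,-30],[0,0,0]]
    - [55,[0,0,0],[0,0,0]]

```text
time_s: 27.07
eef_pos: [479.9, -169.1, 174.7]
ee_rot: [0.005, 0.75, 0.661, 0.001]
force: [0.3, 0.4, 0.3]
grip_width: 0.638
```

```bash
python3 d.py 539,-447.5,170 539,-447.5,9;python3 look.py w4 160 180 400 300; python3 fl.py w4 478 -167 80 90; python3 fl.py w4 478 -167 108 125;python3 fl.py w4 478 -167 25 70
```

```text
t 27.07 pos [ 479.9 -169.1  174.7] F [0.3 0.4 0.3] w 54.5 yaw y -7.17 z [ 0.009 -0.006 -1.   ]
rot err units [0.09 0.04 0.  ]
539,-447.5,170 -> [-268.8   93.4    6.8]
539,-447.5,9 -> [  0.7  -1.5 161. ]
323 mid [ 483.  -167.6   85. ] ext [59.9 61.3  9.7]
circ [ 480.8 -167.5] 23.9
125 mid [ 479.8 -167.4  112.3] ext [30.8 28.4  8.9]
circ [ 480.5 -167.3] 11.1
437 mid [ 496.2 -169.4   47.3] ext [39.7 61.1 44.8]
circ [ 479.5 -168.8] 29.7
```

View pics/w4.png

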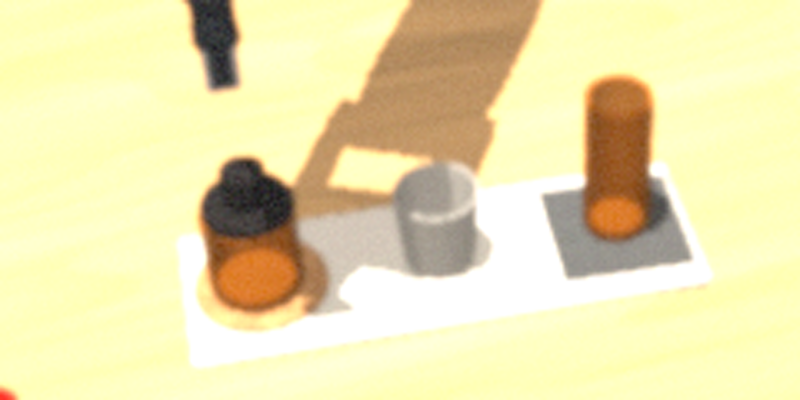

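The wide stopper is seated flush on the short jar (crop (248,205)), and its top is at about 112 as expected. Now the narrow black stopper at scene (105,315).

carry_out:
  plan:
    - [55,[-14,5,0],[0,0,0]]
    - [55,[-28,10,0],[0,0,0]]
    - [55,[-33,11,0],[0,0,0]]
    - [55,[-33,11,0],[0,0,0]]
    - [55,[-33,11,0],[0,0,0]]
    - [55,[-33,11,0],[0,0,0]]
    - [55,[-33,11,0],[0,0,0]]
    - [55,[-30,11,0],[0,0,0]]
    - [55,[-20,7,0],[0,0,0]]
    - [55,[-10,5,0],[0,0,0]]
    - [55,[0,0,20],[0,0,0]]
    - [55,[0,0,35],[0,0,0]]
    - [55,[0,0,35],[0,0,0]]
    - [55,[0,0,15],[0,0,0]]
    - [55,[0,0,0],[0,0,0]]
    - [55,[0,0,0],[0,0,0]]

```text
time_s: 28.45
eef_pos: [536.0, -444.6, 62.3]
ee_rot: [-0.001, 0.75, 0.661, -0.0]
force: [0.8, -0.6, 1.0]
grip_width: 0.648
```

```bash
python3 d.py 538.5,-447.5,10;python3 look.py n1 60 220 220 340
```

```text
t 28.45 pos [ 536.  -444.6   62.3] F [ 0.8 -0.6  1. ] w 55.3 yaw y -7.21 z [-0.002  0.002 -1.   ]
rot err units [-0.02 -0.01 -0.  ]
538.5,-447.5,10 -> [-2.6  2.9 52.3]
```

View pics/n1.png

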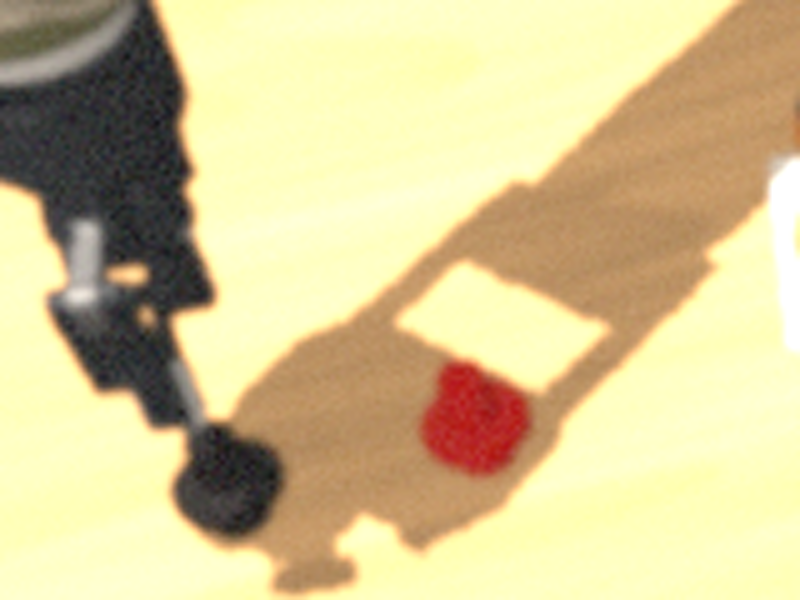

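The fingers are just above the black stopper (crop (228,480)), and the red one is clear at (478,420). I'll correct 3 mm and descend.

carry_out:
  plan:
    - [55,[-3,3,0],[0,0,0]]
    - [55,[0,0,10],[0,0,0]]
    - [55,[0,0,18],[0,0,0]]
    - [55,[0,0,15],[0,0,0]]
    - [55,[0,0,7],[0,0,0]]
    - [55,[0,0,3],[0,0,0]]
    - [55,[0,0,0],[0,0,0]]
    - [40,[0,0,0],[0,0,0]]
    - [25,[0,0,0],[0,0,0]]
    - [10,[0,0,0],[0,0,0]]
    - [10,[0,0,0],[0,0,0]]
    - [10,[0,0,0],[0,0,0]]
    - [10,[0,0,0],[0,0,0]]
    - [10,[0,0,0],[0,0,0]]
    - [10,[0,0,0],[0,0,0]]

```text
time_s: 29.75
eef_pos: [539.5, -448.1, 11.5]
ee_rot: [0.001, 0.75, 0.661, -0.0]
force: [-1.1, 0.7, 5.9]
grip_width: 0.214
```

```bash
python3 d.py 538.5,-447.5,190 508.5,71,190 508.5,71,116
```

```text
t 29.75 pos [ 539.5 -448.1   11.5] F [-1.1  0.7  5.9] w 18.3 yaw y -7.19 z [ 0.001 -0.001 -1.   ]
rot err units [0.01 0.01 0.  ]
538.5,-447.5,190 -> [   0.3   -0.9 -178.5]
508.5,71,190 -> [510.7 -94.6  -0.6]
508.5,71,116 -> [ 0.1 -0.1 74. ]
```

Gripped, at 18.3 mm for the 20 mm grip. I'll lift and carry it to the tall jar.

carry_out:
  plan:
    - [10,[0,0,-10],[0,0,0]]
    - [10,[0,0,-25],[0,0,0]]
    - [10,[0,0,-35],[0,0,0]]
    - [10,[0,0,-35],[0,0,0]]
    - [10,[0,0,-35],[0,0,0]]
    - [10,[0,0,-25],[0,0,0]]
    - [10,[14,-3,0],[0,0,0]]
    - [10,[27,-5,0],[0,0,0]]
    - [10,[32,-6,0],[0,0,0]]
    - [10,[32,-6,0],[0,0,0]]
    - [10,[32,-6,0],[0,0,0]]
    - [10,[32,-6,0],[0,0,0]]
    - [10,[32,-6,0],[0,0,0]]
    - [10,[32,-6,0],[0,0,0]]
    - [10,[32,-6,0],[0,0,0]]
    - [10,[32,-6,0],[0,0,0]]
    - [10,[32,-6,0],[0,0,0]]
    - [10,[32,-6,0],[0,0,0]]
    - [10,[32,-6,0],[0,0,0]]

```text
time_s: 31.33
eef_pos: [514.5, -47.0, 176.0]
ee_rot: [0.0, 0.75, 0.661, 0.0]
force: [0.8, 0.0, 0.5]
grip_width: 0.218
```

```bash
python3 d.py 508.5,71,172
```

```text
t 31.33 pos [514.5 -47.  176. ] F [0.8 0.  0.5] w 18.6 yaw y -7.2 z [ 0. -0. -1.]
rot err units [0. 0. 0.]
508.5,71,172 -> [116.3 -20.7   4. ]
```

carry_out:
  plan:
    - [10,[25,-5,0],[0,0,0]]
    - [10,[30,-5,0],[0,0,0]]
    - [10,[30,-5,0],[0,0,0]]
    - [10,[20,-4,0],[0,0,0]]
    - [10,[10,-2,0],[0,0,0]]
    - [10,[0,0,0],[0,0,0]]
    - [10,[0,0,15],[0,0,0]]
    - [10,[0,0,8],[0,0,0]]
    - [10,[0,0,0],[0,0,0]]
    - [10,[0,0,0],[0,0,0]]

```text
time_s: 32.17
eef_pos: [508.5, 67.3, 152.4]
ee_rot: [-0.0, 0.75, 0.661, -0.0]
force: [0.6, 1.1, -0.2]
grip_width: 0.215
```

```bash
python3 d.py 508.5,71.5,118;python3 look.py n2 290 120 400 270; python3 fl.py n2 508 72 60 112;echo fl; python3 fl.py n2 508 72 152 170; python3 fl.py n2 508 72 156 167;
```

```text
t 32.17 pos [508.5  67.3 152.4] F [ 0.6  1.1 -0.2] w 18.4 yaw y -7.26 z [-0.001 -0.    -1.   ]
rot err units [-0.01  0.   -0.01]
508.5,71.5,118 -> [ 4.2 -0.5 34.4]
459 mid [508.9  70.2  86.3] ext [47.1 46.3 51.8]
circ [508.3  71.8] 20.8
fl
184 mid [510.9  65.9 163.4] ext [43.7 43.  12.7]
circ [510.7  65.7] 17.1
151 mid [511.4  66.2 162.3] ext [43.7 42.7 10.2]
circ [510.8  65.8] 17.3
```

View pics/n2.png

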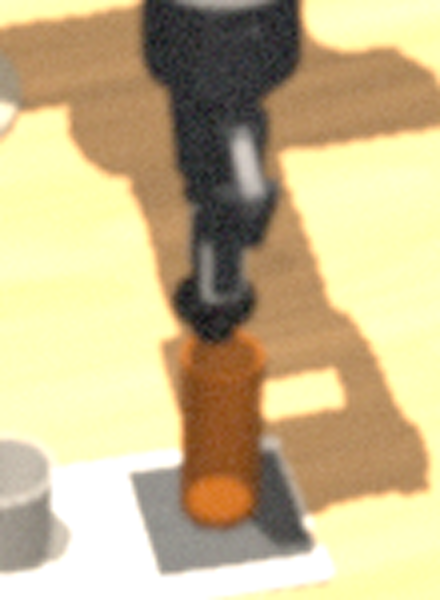

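The stopper hangs above the mouth, too far to the left: it is at y≈66 and the jar at y≈71. I'll shift +5 in x and -1 in y (tool axes).

carry_out:
  plan:
    - [10,[5,-1,0],[0,0,0]]
    - [10,[0,0,0],[0,0,0]]
    - [10,[0,0,0],[0,0,0]]

```text
time_s: 32.47
eef_pos: [508.3, 73.4, 152.9]
ee_rot: [0.0, 0.75, 0.662, 0.0]
force: [0.2, 0.4, 0.2]
grip_width: 0.218
```

```bash
python3 d.py 508.5,71.5,118;python3 look.py n3 290 120 400 270; python3 fl.py n3 508 72 60 112;echo fl; python3 fl.py n3 508 72 152 170; python3 fl.py n3 508 72 156 167;
```

```text
t 32.47 pos [508.3  73.4 152.9] F [0.2 0.4 0.2] w 18.6 yaw y -7.17 z [ 0.001 -0.    -1.   ]
rot err units [ 0.01 -0.    0.01]
508.5,71.5,118 -> [-1.9  0.5 34.9]
460 mid [509.   70.4  86.4] ext [47.7 44.8 51.7]
circ [508.3  71.7] 20.8
fl
189 mid [510.2  71.9 163.2] ext [47.5 43.3 16.9]
circ [510.3  71.8] 17.4
140 mid [510.3  71.9 163. ] ext [47.5 43.3  9.2]
circ [510.3  71.7] 17.9
```

View pics/n3.png

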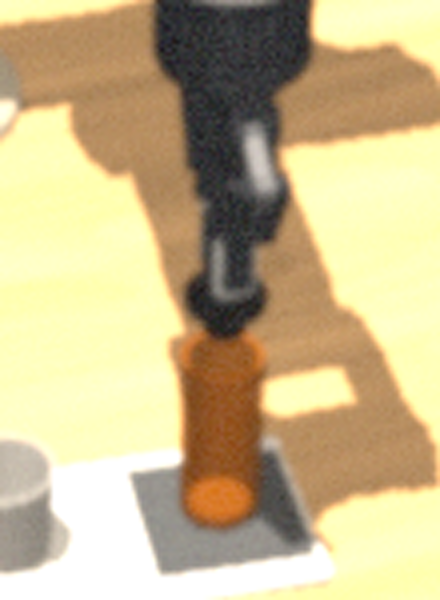

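The stopper is now within about 1–2 mm of the jar axis (crop (225,320) over (222,360)). I'll lower it 34 mm.

carry_out:
  plan:
    - [10,[-1,-1,8],[0,0,0]]
    - [10,[0,0,8],[0,0,0]]
    - [10,[0,0,6],[0,0,0]]
    - [10,[0,0,5],[0,0,0]]
    - [10,[0,0,4],[0,0,0]]
    - [10,[0,0,2],[0,0,0]]
    - [10,[0,0,1],[0,0,0]]
    - [10,[0,0,0],[0,0,0]]
    - [10,[0,0,0],[0,0,0]]

```text
time_s: 33.27
eef_pos: [507.2, 72.4, 118.8]
ee_rot: [0.0, 0.75, 0.661, 0.0]
force: [-0.1, -0.7, 1.9]
grip_width: 0.218
```

```bash
python3 d.py 508.5,71.5,118;python3 look.py n4 290 120 400 270
```

```text
t 33.27 pos [507.2  72.4 118.8] F [-0.1 -0.7  1.9] w 18.6 yaw y -7.19 z [ 0. -0. -1.]
rot err units [0. 0. 0.]
508.5,71.5,118 -> [-0.7  1.4  0.8]
```

View pics/n4.png

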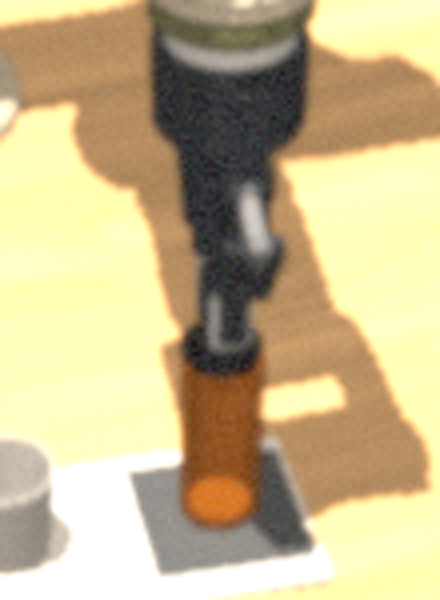

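The flange is on the rim (crop (222,350)) and the force is starting to rise. I'll press 1 mm more, release and rise.

carry_out:
  plan:
    - [10,[0,0,1],[0,0,0]]
    - [10,[0,0,0],[0,0,0]]
    - [18,[0,0,0],[0,0,0]]
    - [22,[0,0,0],[0,0,0]]
    - [30,[0,0,0],[0,0,0]]
    - [45,[0,0,0],[0,0,0]]
    - [55,[0,0,0],[0,0,0]]
    - [55,[0,0,0],[0,0,0]]
    - [55,[0,0,0],[0,0,0]]
    - [55,[0,0,-8],[0,0,0]]
    - [55,[0,0,-25],[0,0,0]]
    - [55,[0,0,-35],[0,0,0]]
    - [55,[0,0,-30],[0,0,0]]
    - [55,[0,-20,0],[0,0,0]]
    - [55,[0,-30,0],[0,0,0]]
    - [55,[0,-30,0],[0,0,0]]
    - [55,[0,0,0],[0,0,0]]
    - [55,[0,0,0],[0,0,0]]

```text
time_s: 34.82
eef_pos: [427.2, 82.6, 216.5]
ee_rot: [0.001, 0.75, 0.662, 0.001]
force: [0.3, 0.4, 0.0]
grip_width: 0.642
```

```bash
python3 d.py;python3 look.py f1 160 170 540 300; echo tall;python3 fl.py f1 508 72 60 115; python3 fl.py f1 508 72 149 165;echo short;python3 fl.py f1 478 -167 25 70;python3 fl.py f1 478 -167 108 125;echo cup;python3 fl.py f1 493 -47 20 75
python3 - <<'E'
from rig import ctrl
from h import *
c=ctrl.capture("top");cv2.imwrite("pics/ftop.png",cv2.convertScaleAbs(cv2.resize(c["color"][170:320,130:510],(800,316)),alpha=1.5))
for n in("f1",):
    d=np.load(n+".npz")
    for nm,x,y,a,b in(("bottle",527,449,20,130),("fit",665,234,10,60)):
        for k,cc in(("scene",d),("top",c)):
            P=cloud(cc);m=(P[...,2]>a)&(P[...,2]<b)&(abs(P[...,0]-x)<45)&(abs(P[...,1]-y)<45);q=P[m];print(nm,k,len(q),np.round((q.max(0)+q.min(0))/2))
E
```

```text
t 34.82 pos [427.2  82.6 216.5] F [0.3 0.4 0. ] w 54.8 yaw y -7.17 z [ 0.002 -0.    -1.   ]
rot err units [ 0.02 -0.    0.01]
tall
416 mid [516.5  71.   87.3] ext [31.9 46.4 54.9]
circ [507.4  72.2] 21.6
77 mid [507.6  71.2 154.9] ext [23.5 19.6 12. ]
circ [508.5  71.1] 8.3
short
438 mid [ 495.8 -169.5   47.4] ext [39.  61.2 44.9]
circ [ 479.2 -168.7] 30.0
124 mid [ 480.1 -167.6  112. ] ext [32.5 27.9  7.6]
circ [ 480.3 -167.4] 11.0
cup
701 mid [492.7 -48.3  46.2] ext [61.2 57.2 52. ]
circ [492.8 -47.8] 25.6
bottle scene 565 [530. 448.  62.]
bottle top 276 [526. 449.  64.]
fit scene 326 [666. 234.  29.]
fit top 154 [665. 235.  31.]
```

View pics/f1.png

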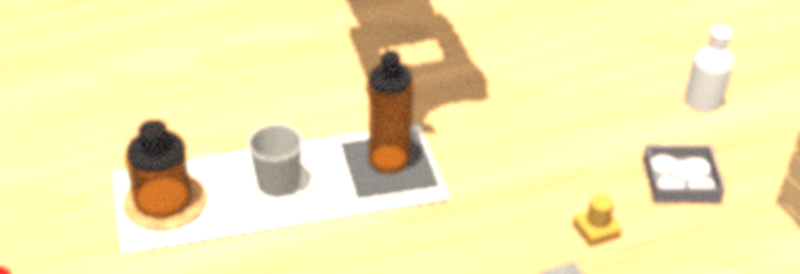

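View pics/ftop.png

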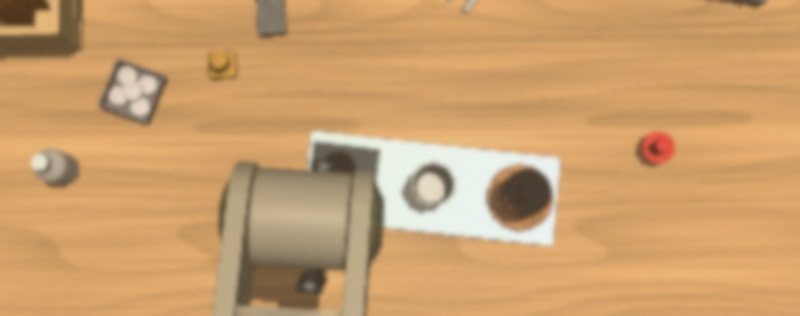

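The scene view shows both jars closed, the cup between them and both bystanders where they were. The top view agrees, apart from the tall jar, which the arm partly hides. Handing in.

```bash
python3 -c "
from rig import ctrl
print(ctrl.finish_job())"
```

```text
the job is handed in; nothing more can be done
None
```

I set out the full kit and handed the job in at about 35 s of the 125 s limit. The tall jar is on the square pad and the short jar on the round pad, each closed with its own black stopper. The cup is on the centre of the board, and I left the red stopper alone.

**Last checks:** These were mostly from the scene camera.

| Item | Result |
|---|---|
| Tall jar | about 2 mm from the pad centre |
| Short jar | about 2 mm from the pad centre |
| Cup | about 1 mm from the board centre |
| Stoppers | about 2 mm or less off the jar axes, with tops at the seated height |
| Bystanders | bottle and fitting at their starting positions within measurement error |
| Gripper | open and clear of everything |

**What disagreed or failed:**
- **Finger height:** The fingertips turned out to be about 19–20 mm short of the reported TCP. The first grasp of the wide stopper therefore closed above it without touching it. I measured the tip height, re-grasped lower and used that offset for the narrow stopper too.
- **Camera offset:** The two cameras differed by about 2–3 mm throughout.
- **Hidden from above:** The arm partly covered the tall jar in the last top view, so its final check rests on the scene camera alone.

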